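Release a bone plate from the ratchet bench clamp

ROBOT

A 6-joint arm with a two-finger parallel gripper is mounted at the origin on a cart in front of the work surface, level with it; the furniture and walls round the work are solid. World frame = base frame: x ahead of the robot, y to its left, z up, the work surface at z = 0. Lengths are in m, angles in rad, forces in N, time in s.
With the tool pointing down it reaches from about 0.375 to 0.925 m from the base axis. Payload 5.7 kg.
Tool frame: the origin (TCP) lies midway between the tips of the shut fingers; the grasp point (between the pads) lies 19 mm behind it; x points along the fingers, y is the direction in which the jaws open and shut, and the axes are right-handed (so a half turn about x gives the same grasp; the last joint's range is limited). The gripper opens to 88 mm and grips with 3 to 60 N. Pads are 20 mm wide; open, the fingers measure 115 mm over their backs; the gripper's body (75 mm by 178 mm) begins 61 mm behind the grasp point.
Start: joints at [-0.115, 0.359, 1.51, -0, 1.272, -0.115], TCP at [0.6, -0, 0.223] pointing down, gripper open.
Joint ranges: [-2.97, 2.97], [-1.01, 2.36], [0.21, 2.38], [-0.96, 4.11], [0.2, 2.71], [-2.98, 2.98]. Speed limits (rad/s): [2.39, 2.39, 3.14, 3.14, 3.14, 3.14].

INTERFACE

Orientations are given as a unit quaternion [x, y, z, w].
In Python, from workcell import env gives the robot as it stands.
- The arm moves only by the shell command python3 -m jog 'ROWS'. ROWS is JSON, one flat list of numbers, 7 for each row, row after row: the shift along the tool's x, y, z in mm, then the turn, a rotation vector about the tool's x, y, z in rad, then the finger opening in mm, from 0 to 87.8. A call has 1 to 20 rows; each row is the pose to reach, as a shift and turn from the pose measured when the call began, along the tool's axes at that moment; what a row does not reach only later rows make up. A row lasts 1/8 s, in which the tool goes at most 62.5 mm and 10.7 degrees, less where a joint would pass 70% of its speed; a pose out of reach is approached as far as the arm can. A call with a gripper value outside its range is refused whole. The fingers move at their own pace and stop on an object; the grip force is fixed at half the most. Time passes only in rows, so rows that repeat a pose let the fingers close. It gives the time, the measured TCP pose, the force and the opening at its end, in the units of the state.
- env.state(): the state, without advancing time (a new reading comes with each control period).
- env.grab_frame(name): name is "scene" or "side" or "wrist"; returns a dict with "pixels" (384x512x3 uint8, red, green, blue), "depth" (384x512 float32, m along the optical axis (not along the pixel's ray), 0 where there is no reading), "fx", "fy", "cx", "cy" (pixels), "D" ([k1, k2, p1, p2, k3] as OpenCV has them; the pictures are not rectified), "R" (3x3) and "t" (3): a world point X has camera coordinates R X + t; the wrist camera has in their place "tool_from_camera" (4x4, takes a point from camera to tool coordinates, whose origin is the TCP and whose axes are the tool frame's). Camera axes: x right, y down, z forward; pixel columns grow to the right and rows downward; lengths in m; the calibration is good to about 2 mm. A picture is of the moment at which its call begins: read the wrist's pose just before it.
- env.job_done(): hands the job in, once; it reports no verdict.
The state is a dict: "time": time; "joint_pos": joint angles; "qd": joint speeds; "effort": joint torques, N m; "eef_pos": TCP position; "orientation": TCP orientation; "force": force on the tool from outside, world axes, zero at the start; "moment": the same for the moment, N m; "finger_gap": opening from 0.0 (shut) to 1.0 (fully open).
Only numpy, scipy, OpenCV 4.12 (cv2) and the standard library are available. Lean on these libraries where they do the work, as an engineer would, in place of code of your own. Each camera call takes 0.05 s, during which the arm holds its last target.

TASK

The bone plate is still held in the bench clamp, whose reversible ratchet is set to tighten. Flip the ratchet's direction lever over to loosening, swing the handle to and fro until the jaw stands at least 3 mm clear of the plate, then draw the plate out and lay it lengthways in the open instrument box, flat on the mat, gently moving the forceps in there aside if they are in the way; they stay in the box. Do not drop the plate or pull on it while it is clamped, and leave the bottle and vials standing where they are.

Things in the scene. Friction and masses are not known exactly. Their poses are not given: they have to be found in the camera images.
- clamp: Bench clamp bolted down: grey foot 104 (x) x 180 (y) x 24 mm; steel anvil 40 x 72 mm, top 42 mm above the worktop; two columns 16 mm thick, 125 mm high at y = +-62 mm; grey bridge 38 x 160 mm across them, 80 to 100 mm high; below it the jaw, 36 (x) x 150 mm. Origin on the worktop under the vertical screw's axis, z up, front = -x, facing the robot.
- screw (a joint): Turn of the clamp's screw, rad: 0 = tight on the plate, growing = loosened (anticlockwise from above). One full turn lifts the jaw 8 mm, so 3 mm is 2.36 rad. It needs about 0.5 N m and stays where it is left; only the ratchet turns it.
- ratchet (a joint): Swing of the ratchet handle about the screw's axis, rad: 0 = pointing along the clamp's -x; growing = anticlockwise from above, its end going to the clamp's -y (robot's right). Columns stop it at -1.22 and 1.22; drag 0.3 N m. Lever on loosen: swinging with growing angle turns the screw along, swinging back clicks freely; lever on tighten: the reverse. Up to 0.45 rad of a stroke is lost before it bites.
- handle_grip (a point): Point on the handle's middle line, 125 mm from the screw's axis, 116 mm above the worktop; its -x axis points to the free end. The handle is a black round grip 23 mm thick from 75 to 168 mm from the axis, then a steel bar 18 mm wide to the ratchet head (62 mm across, 105 to 128 mm high, hex stub up to 136 mm).
- dir_lever (a joint): Direction lever, a dark steel thumb lever on the ratchet head, rad: -0.45 = tip swung to the +y side of the handle (robot's left) = tighten; +0.45 = to the -y side (robot's right) = loosen: the tip shows the side to which the handle drives. Its pivot is on the handle's middle line, 40 mm from the screw's axis; friction (about 1.3 N at the tip) holds it where left, no spring.
- lever_tip (a point): Middle of the lever's upright thumb fin, 30 mm from the lever's pivot towards the handle's end, 140 mm above the worktop. The fin is 14 mm long (along the lever), 7 mm thick and reaches from 130 to 148 mm above the worktop; the head under it ends at 128 mm.
- plate_mid (a point): Centre of the bone plate, a plain steel bar 150 mm long (x) x 16 mm wide (y) x 5 mm thick (z) with nine dark holes in a row, 80 g. It lies along the clamp's x, underside 42 mm above the worktop; its rear end is under the jaw (36 mm deep), the rest sticks out to the front below the ratchet handle, resting on a tongue 10 mm wide that ends 88 mm in front of the screw's axis. With the jaw up it slides out forwards.
- bone_plate: The same bone plate; this origin is the middle of its underside.
- box: Open stainless instrument box, bolted down, 105 (x) x 216 (y) x 34 mm high, walls 2 mm; a grey mat covers its floor up to 11 mm above its underside, so that it is 23 mm deep inside; origin under its centre. Its lid stands open, leaning back from the +x long side, up to 140 mm high. The plate fits only along the box's y.
- box_lid (a joint): Opening of the box's lid, rad: 0 shut, about 1.9 to 2.09 standing open.
- forceps_a_mid (a point): Centre of a pair of steel thumb forceps, 22 x 140 x 11 mm (length along y), loose, lying in the box along its +x side.
- forceps_b_mid (a point): Centre of a shorter pair of thumb forceps, 22 x 120 x 11 mm (length along y), loose, lying in the box along its -x side.
- vial_a: Small medicine vial, 26 mm thick, 52 mm high, standing in front of the clamp on its left (+y) under the handle's swing; origin at the centre of its underside.
- vial_b: Small medicine vial, 26 mm thick, 50 mm high, standing in front of the clamp on its right (-y) under the handle's swing; origin at the centre of its underside.
- vial_c: Brown vial, 33 mm thick, 62 mm high, standing to the right (-y) of the clamp; origin at the centre of its underside.
- amber_bottle: Brown bottle, 46 mm thick, 93 mm high, standing to the left (+y) of the clamp; origin at the centre of its underside.
There are look-alikes about, which are no part of the job. Leave any blue look-alike of the part that bears forceps_a_mid alone.

How it is judged:
By the outcome, as a careful person would: the job done as asked, in the order asked, and still so for the second after the job is handed in, with the robot touching nothing.
It also fails if it takes over 72 s, if anything falls off the work surface, if the arm or the gripper's body presses on something with over 40 N, if the wrist force passes 120 N, or if a joint passes its speed limit or range.

## Working session

There is one attempt and no reset: what is moved stays moved. The work goes in short steps, Python scripts to look and compute and a shell command to move; the robot and the scene stay as the last step left them, time stands still between calls to the robot, and variables do not carry over. Pictures are saved under pics/ and viewed, and the job is handed in when it is done.

```bash
mkdir -p pics; ls; cat > h.py <<'E'
import numpy as np, cv2, pickle
from workcell import env
from scipy.spatial.transform import Rotation as Ro
def grab(name,fn):
    s=env.state(); f=env.grab_frame(name); 
    f['s']=s
    if 'tool_from_camera' in f:
        T=np.eye(4);T[:3,:3]=Ro.from_quat(s['orientation']).as_matrix();T[:3,3]=s['eef_pos']
        W=T@np.array(f['tool_from_camera'])
        f['R']=W[:3,:3].T; f['t']=-W[:3,:3].T@W[:3,3]
    cv2.imwrite('pics/'+fn+'.png',cv2.cvtColor(f['pixels'],cv2.COLOR_RGB2BGR))
    pickle.dump(f,open('pics/'+fn+'.pkl','wb'));return f
def load(fn): return pickle.load(open('pics/'+fn+'.pkl','rb'))
def K(f): return np.array([[f['fx'],0,f['cx']],[0,f['fy'],f['cy']],[0,0,1.]])
def cloud(f):
    h,w=f['depth'].shape
    u,v=np.meshgrid(np.arange(w),np.arange(h))
    p=cv2.undistortPoints(np.stack([u,v],-1).reshape(-1,1,2).astype(np.float64),K(f),np.array(f['D'])).reshape(h,w,2)
    z=f['depth'].astype(float)
    c=np.dstack([p*z[...,None],z])
    X=(c-np.array(f['t']))@np.array(f['R'])
    X[z==0]=np.nan
    return X
def atz(f,u,v,z):
    p=cv2.undistortPoints(np.array([[[u,v]]],float),K(f),np.array(f['D'])).ravel()
    R=np.array(f['R']);t=np.array(f['t'])
    d=R.T@np.array([p[0],p[1],1]);o=-R.T@t
    return o+d*(z-o[2])/d[2]
def proj(f,X):
    R=np.array(f['R']);t=np.array(f['t'])
    return cv2.projectPoints(np.atleast_2d(X).astype(float),cv2.Rodrigues(R)[0],t,K(f),np.array(f['D']))[0].reshape(-1,2)
def view(fn,crop=None,s=1,out=None,pts=None,f=None):
    im=cv2.imread('pics/'+fn+'.png')
    if pts is not None:
        for p in proj(load(fn),pts): cv2.circle(im,tuple(int(round(a)) for a in p),2,(0,0,255),-1)
    if crop: x0,y0,x1,y1=crop; im=im[y0:y1,x0:x1]
    im=cv2.resize(im,None,fx=s,fy=s,interpolation=cv2.INTER_CUBIC)
    cv2.imwrite('pics/'+(out or fn+'_v')+'.png',im)
E
python3 - <<'E'
from h import *
for n in ['scene','side','wrist']:
    f=grab(n,n+'0'); print(n,f['fx'],-np.array(f['R']).T@np.array(f['t']))
    view(n+'0',s=1.5)
print(env.state())
E
```

```text
pics
scene 348.91622680798497 [0.16363226 0.64998884 0.4783913 ]
side 401.82153807956126 [0.68159529 0.9388176  0.93910103]
wrist 295.4101697674148 [0.59923471 0.08367842 0.38439212]
{'time': 0.15, 'joint_pos': array([-1.15073750e-01,  3.59332435e-01,  1.51117085e+00,  2.84981641e-05,
        1.27249825e+00, -1.15070249e-01]), 'qd': array([ 0.00163822, -0.00344596, -0.00237459, -0.00129501,  0.00171334,
        0.00228268]), 'effort': array([ 6.01716038e-04, -5.15759647e+01, -2.71007627e+01,  6.74942834e-02,
        3.05557286e-02, -7.96465724e-05]), 'eef_pos': array([5.99474983e-01, 7.92231966e-05, 2.22011877e-01]), 'orientation': array([ 0.49970095,  0.50039321, -0.50030475,  0.49960059]), 'force': array([-0.63570612, -0.21856155,  0.10157219]), 'moment': array([-0.02763109, -0.01058059, -0.0041415 ]), 'finger_gap': 0.9970260925892198}
```

View pics/scene0_v.png

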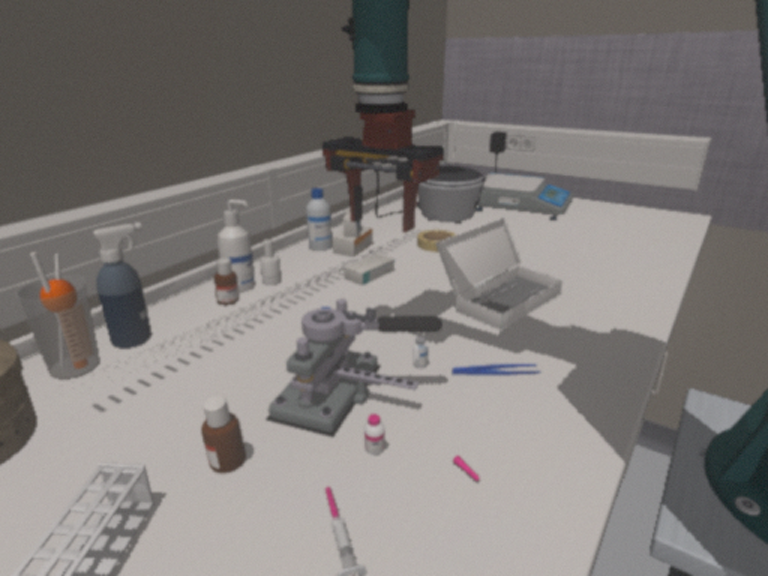

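View pics/side0_v.png

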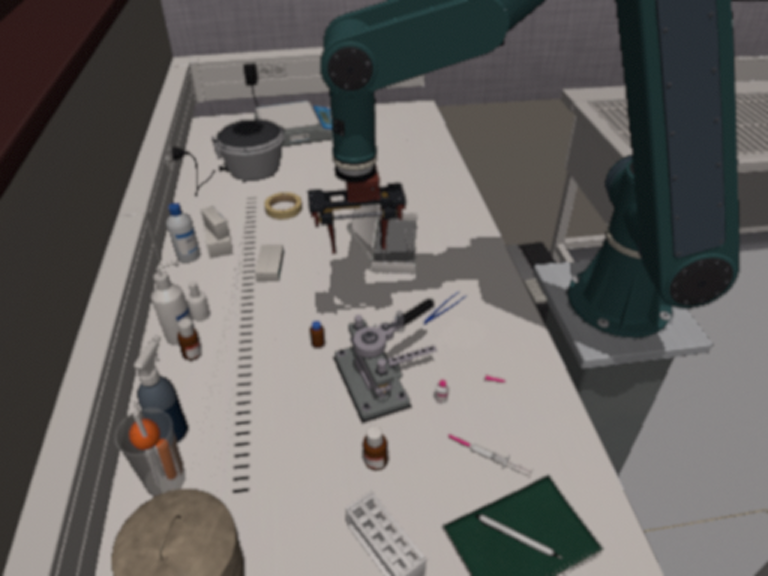

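View pics/wrist0_v.png

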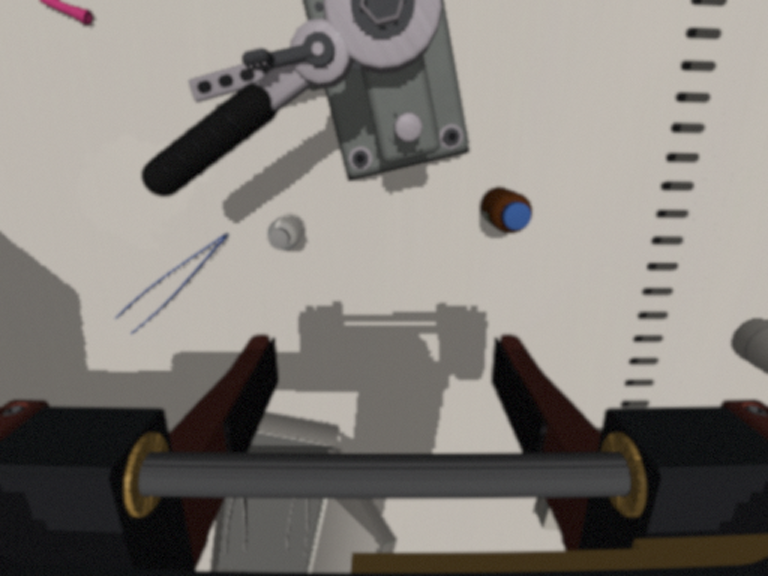

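The wrist view (768x576) shows the screw head at about (380,5), the handle running to (165,170), and the lever fin at (258,60) on the handle's left side, so it is on tighten. Vial b is at (287,232), the blue decoy forceps at (180,280), and the box with both forceps at the bottom. Next I'll measure these.

```bash
python3 - <<'E'
from h import *
np.set_printoptions(precision=4,suppress=True)
print(Ro.from_quat(env.state()['orientation']).as_matrix())
f=load('wrist0');X=cloud(f)
def p(n,u,v): 
    u=int(u/1.5);v=int(v/1.5); print(n,np.nanmedian(X[v-1:v+2,u-1:u+2].reshape(-1,3),0))
p('hex',380,8);p('tip',258,60);p('leverpivot',318,50);p('handle end',160,175);p('handle mid',210,140);p('plate end',205,88)
p('vialb',287,230);p('brown',515,217);p('mat',240,540);p('footcorner',350,178);p('footcorner2',466,150)
p('boxrim',330,430)
s=load('side0');Y=cloud(s)
m=(np.abs(X[...,2])<0.01); print('table z',np.nanmedian(X[m][:,2]))
for n,u,v in [('bottle',375,433),('viala',442,383),('vialb/c blue',317,326),('boxmat',397,240),('boxnear',392,268)]:
    u=int(u/1.5);v=int(v/1.5); print(n,np.nanmedian(Y[v-1:v+2,u-1:u+2].reshape(-1,3),0))
E
```

```text
[[-0.0014  1.     -0.    ]
 [ 0.0002 -0.     -1.    ]
 [-1.     -0.0014 -0.0002]]
hex [0.5964 0.1506 0.1293]
tip [0.5369 0.1229 0.1476]
leverpivot [0.5648 0.1299 0.1342]
handle end [0.4702 0.0676 0.1279]
handle mid [0.5015 0.0861 0.1275]
plate end [0.4712 0.1226 0.0481]
vialb [0.5221 0.019  0.0409]
brown [0.6936 0.0327 0.0622]
mat [ 0.4381 -0.3333  0.0118]
footcorner [0.5693 0.0563 0.0052]
footcorner2 [0.665  0.0781 0.0048]
boxrim [ 0.5444 -0.1869  0.0111]
table z 0.00048216185863464434
bottle [0.6111 0.3426 0.0926]
viala [0.4686 0.2194 0.0495]
vialb/c blue [0.6934 0.0429 0.0601]
boxmat [ 0.4726 -0.2955  0.0104]
boxnear [ 0.5024 -0.1739  0.0189]
```

```bash
python3 -m jog '[-28,-55,-30,0,0,0,87,-28,-55,-30,0,0,0,87,-28,-55,-30,0,0,0,87,-28,-55,-30,0,0,0,87]'; python3 - <<'E'
from h import *
f=grab('wrist','w1'); view('w1',s=1.5); print(f['s']['time'],f['s']['eef_pos'])
E
```

```text
time: 0.65
eef_pos: [0.5453, 0.0296, 0.2497]
orientation: [-0.5, -0.5, 0.5, -0.5]
force: [-0.2, 0.9, -0.9]
finger_gap: 0.993
0.65 [0.54531129 0.02959001 0.24971655]
```

View pics/w1_v.png

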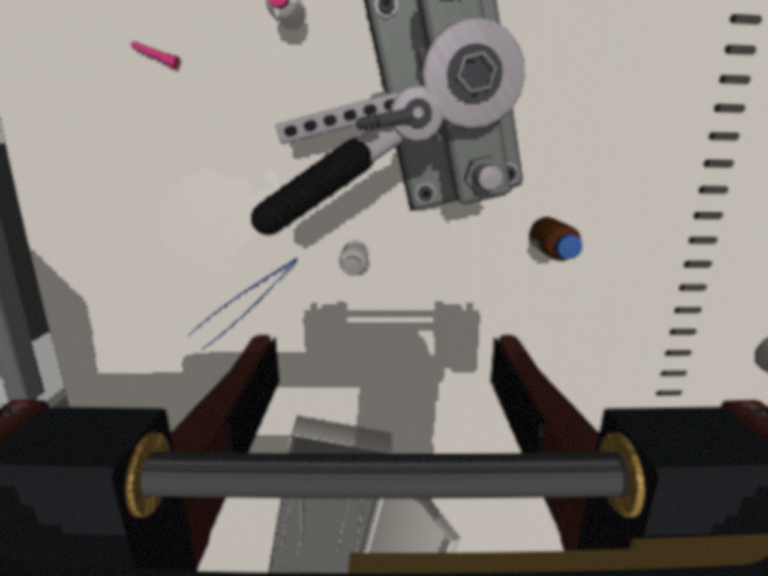

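The hex stub is at about (478,72), the lever pivot at (419,112), the fin at about (375,122), the handle end at (265,220), and the plate holes run from (290,131) to (390,104).

```bash
python3 - <<'E'
from h import *
np.set_printoptions(precision=4,suppress=True)
f=load('w1');X=cloud(f)
g=lambda u,v,z: atz(f,u/1.5,v/1.5,z)
ax=g(478,72,.136);print('axis',ax)
piv=g(419,112,.136);print('piv',piv,np.linalg.norm((piv-ax)[:2]))
h1=g(290,131,.047);h2=g(390,104,.047);print('holes',h1,h2,np.linalg.norm(h2-h1))
d=h1-h2;phip=np.arctan2(d[1],d[0]);print('plate dir deg',np.degrees(phip))
# cloud fits
m=(np.abs(X[...,2]-.0465)<.004)&(X[...,0]<.56)&(X[...,1]>.08)&(X[...,1]<.2)
P=X[m][:,:2];P=P[np.abs((P-np.median(P,0))@[-d[1],d[0]]/np.linalg.norm(d))<.015]
c=P.mean(0);u,s,vt=np.linalg.svd(P-c);v=vt[0]*np.sign(vt[0]@d[:2]);q=(P-c)@v;print('plate pts',len(P),c,np.degrees(np.arctan2(v[1],v[0])),'end',c+v*q.max(),'perp width',np.ptp((P-c)@vt[1]), X[m][:,2].mean())
# handle: dark & z 0.115-0.132
im=f['pixels'].astype(int)
m=(X[...,2]>.108)&(X[...,2]<.135)&(im.sum(-1)<120)&(X[...,1]>.05)&(X[...,0]<.57)
P=X[m][:,:2];c=P.mean(0);u,s,vt=np.linalg.svd(P-c);v=vt[0];v=v*np.sign(v@(c-ax[:2]));q=(P-ax[:2])@v
print('handle',len(P),c,'ang',np.degrees(np.arctan2(v[1],v[0])),'from axis ang',np.degrees(np.arctan2(*(c-ax[:2])[::-1])),'range',q.min(),q.max(),'off',(c-ax[:2])@[-v[1],v[0]],'ztop',X[m][:,2].max())
# fin
m=(X[...,2]>.139)&(X[...,2]<.16)&(X[...,1]>.08)&(X[...,1]<.3)
P=X[m];print('fin',len(P),P.mean(0),P.min(0),P.max(0))
# head disc
m=(X[...,2]>.122)&(X[...,2]<.131)&(np.hypot(X[...,0]-ax[0],X[...,1]-ax[1])<.036)&(im.sum(-1)>250)
P=X[m];print('head',len(P),(P.min(0)+P.max(0))/2,np.ptp(P,0))
E
```

```text
axis [0.5984 0.1523 0.136 ]
piv [0.565  0.1305 0.136 ] 0.039885953041986465
holes [0.4706 0.1224 0.047 ] [0.549  0.1419 0.047 ] 0.08077647457970043
plate dir deg -166.000367020135
plate pts 1001 [0.5041 0.1315] -164.36247461990718 end [0.4602 0.1193] perp width 0.016791785008088318 0.047341412927184634
handle 1806 [0.4982 0.0868] ang -146.1366924413832 from axis ang -146.79172369029817 range 0.07776037017921308 0.16570386126856368 off -0.0013688944782318162 ztop 0.13030471647626593
fin 136 [0.5353 0.125  0.1465] [0.5283 0.1208 0.1391] [0.542  0.129  0.1489]
head 3027 [0.5954 0.1526 0.1275] [0.0647 0.0606 0.0065]
```

```bash
python3 -m jog '[-20,-70,400,0,0,0,87,-20,-70,400,0,0,0,87,-20,-70,400,0,0,0,87,-20,-70,400,0,0,0,87,-20,-70,400,0,0,0,87,-20,-70,400,0,0,0,87,-20,-70,400,0,0,0,87,-20,-70,400,0,0,0,87,-20,-70,400,0,0,0,87]'; python3 - <<'E'
from h import *
f=grab('wrist','w2'); view('w2',s=1.5); print(f['s']['time'],f['s']['eef_pos'])
E
```

```text
time: 1.82
eef_pos: [0.4751, -0.3699, 0.269]
orientation: [0.5, 0.501, -0.5, 0.499]
force: [0.4, 0.5, -0.4]
finger_gap: 0.989
1.825 [ 0.47507727 -0.36985761  0.26897114]
```

View pics/w2_v.png

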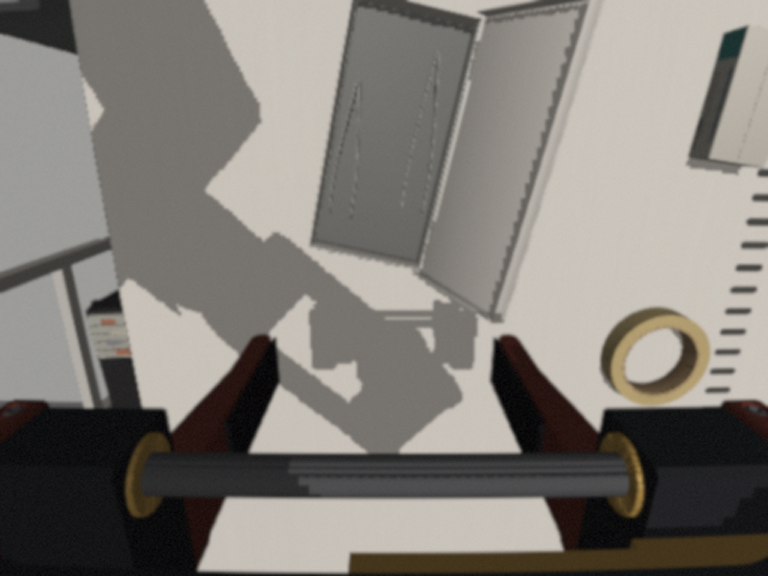

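The box rim corners are at about (352,2), (480,20), (418,265) and (312,243). Forceps b runs from (360,85) to about (340,215), forceps a from (437,55) to about (415,210). The lid lies to the right.

```bash
python3 - <<'E'
from h import *
np.set_printoptions(precision=4,suppress=True)
f=load('w2');X=cloud(f);im=f['pixels'].astype(int)
g=lambda u,v,z: atz(f,u/1.5,v/1.5,z)
C=[g(*c,.034) for c in [(352,2),(480,20),(418,265),(312,243)]]
for c in C: print(c)
C=np.array(C); print(np.linalg.norm(C[0]-C[3]),np.linalg.norm(C[1]-C[2]),np.linalg.norm(C[0]-C[1]),np.linalg.norm(C[2]-C[3]))
# mat cloud
m=(np.abs(X[...,2]-.011)<.0025)&(X[...,0]>.4)&(X[...,0]<.56)&(X[...,1]>-.42)&(X[...,1]<-.13)
m=cv2.morphologyEx(m.astype(np.uint8),cv2.MORPH_OPEN,np.ones((3,3)))
n,l,st,ce=cv2.connectedComponentsWithStats(m);k=1+np.argmax(st[1:,4]);P=X[l==k][:,:2].astype(np.float32)
print('mat minAreaRect',cv2.minAreaRect(P),len(P))
# rim
m=(np.abs(X[...,2]-.034)<.003)&(X[...,0]>.4)&(X[...,0]<.58)&(X[...,1]>-.42)&(X[...,1]<-.13)
print('rim rect',cv2.minAreaRect(X[m][:,:2].astype(np.float32)),m.sum())
# fcps
for z in (.0225,):
  for n,p in dict(b_tip=(360,85),b_l=(331,210),b_r=(352,218),a_tip=(437,52),a_l=(402,205),a_r=(425,208)).items(): print(n,g(*p,.018))
# lid
m=(X[...,2]>.05)&(X[...,0]>.45)&(X[...,0]<.7)&(X[...,1]>-.45)&(X[...,1]<-.12)
P=X[m];print('lid',P.max(0),P.min(0)); A=np.c_[P,np.ones(len(P))];c=P.mean(0);nv=np.linalg.svd(P-c,full_matrices=False)[2][2];print('lid n',nv,c)
im2=f['pixels'][0:185,190:345]; im2=cv2.cvtColor(im2,cv2.COLOR_RGB2BGR)
im2=cv2.createCLAHE(3,(4,4)).apply(cv2.cvtColor(im2,cv2.COLOR_BGR2GRAY))
cv2.imwrite('pics/w2c.png',cv2.resize(im2,None,fx=3.2,fy=3.2,interpolation=cv2.INTER_CUBIC))
E
```

```text
[ 0.4486 -0.1779  0.034 ]
[ 0.551  -0.1908  0.034 ]
[ 0.5052 -0.3946  0.034 ]
[ 0.4076 -0.3735  0.034 ]
0.19990402647420896 0.20884799750167388 0.10324268595109412 0.09975943098449933
mat minAreaRect ((0.4787565767765045, -0.28309619426727295), (0.21354414522647858, 0.10200753062963486), 77.90185546875) 11280
rim rect ((0.47986674308776855, -0.283024400472641), (0.2160109132528305, 0.10890395194292068), 77.86518859863281) 711
b_tip [ 0.4531 -0.2378  0.018 ]
b_l [ 0.4242 -0.3457  0.018 ]
b_r [ 0.4436 -0.3533  0.018 ]
a_tip [ 0.5189 -0.2117  0.018 ]
a_l [ 0.4903 -0.3412  0.018 ]
a_r [ 0.5118 -0.344   0.018 ]
lid [ 0.6069 -0.1874  0.3855] [ 0.45   -0.4123  0.05  ]
lid n [-0.9488  0.2859 -0.1341] [ 0.528  -0.3303  0.2766]
```

View pics/w2c.png

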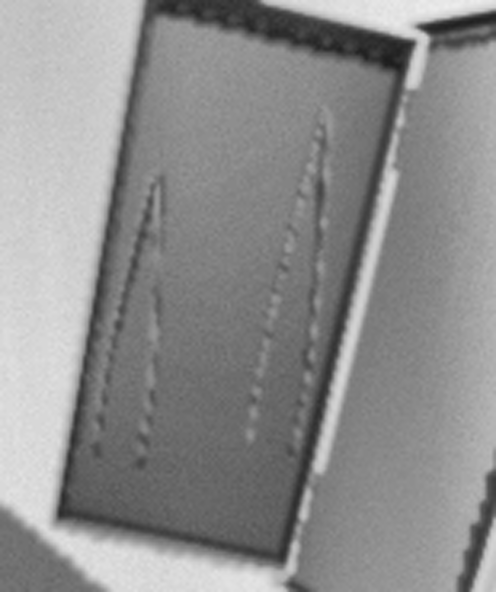

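```bash
python3 - <<'E'
from h import *
np.set_printoptions(precision=4,suppress=True)
a=np.radians(-12.1);ex=np.array([np.cos(a),np.sin(a)]);ey=np.array([-ex[1],ex[0]])
f=load('w2');X=cloud(f);c=np.array([.479,-.283])
bx=(X[...,:2]-c)@ex;by=(X[...,:2]-c)@ey;z=X[...,2]
v,u=np.mgrid[0:384,0:512]
for lo in np.arange(.03,.15,.01):
    m=(z>lo)&(z<lo+.01)&(bx>.03)&(bx<.2)&(np.abs(by)<.1)&(v<210)
    if m.sum()>5: print('z %.3f n %d bx min/med/max %.4f %.4f %.4f'%(lo,m.sum(),*np.percentile(bx[m],[1,50,99])))
s=load('side0');Y=cloud(s);bx=(Y[...,:2]-c)@ex;by=(Y[...,:2]-c)@ey;z=Y[...,2]
for lo in np.arange(.03,.15,.01):
    m=(z>lo)&(z<lo+.01)&(bx>.03)&(bx<.15)&(np.abs(by)<.1)
    if m.sum()>5: print('side z %.3f n %d bx  %.4f %.4f %.4f'%(lo,m.sum(),*np.percentile(bx[m],[1,50,99])))
# forceps via height above the mat
bx=(X[...,:2]-c)@ex;by=(X[...,:2]-c)@ey;z=X[...,2]
m=(z>.0155)&(z<.03)&(np.abs(bx)<.046)&(np.abs(by)<.102)
for lo in np.arange(-.1,.1,.02):
    k=m&(by>lo)&(by<lo+.02); print('by %.2f'%lo, np.round(np.sort(bx[k])*1000).astype(int)[::max(1,k.sum()//20)])
E
```

```text
z 0.030 n 710 bx min/med/max 0.0496 0.0529 0.0563
z 0.040 n 949 bx min/med/max 0.0551 0.0587 0.0622
z 0.050 n 1042 bx min/med/max 0.0606 0.0644 0.0679
z 0.060 n 1108 bx min/med/max 0.0664 0.0702 0.0739
z 0.070 n 1205 bx min/med/max 0.0723 0.0760 0.0796
z 0.080 n 1295 bx min/med/max 0.0780 0.0817 0.0855
z 0.090 n 1400 bx min/med/max 0.0838 0.0874 0.0912
z 0.100 n 1547 bx min/med/max 0.0895 0.0931 0.0969
z 0.110 n 1694 bx min/med/max 0.0950 0.0990 0.1026
z 0.120 n 367 bx min/med/max 0.1004 0.1065 0.1088
z 0.130 n 1602 bx min/med/max 0.0974 0.1021 0.1076
side z 0.030 n 46 bx  0.0482 0.0522 0.0561
side z 0.040 n 52 bx  0.0516 0.0578 0.0616
side z 0.050 n 48 bx  0.0599 0.0638 0.0678
side z 0.060 n 45 bx  0.0650 0.0691 0.0738
side z 0.070 n 42 bx  0.0709 0.0749 0.0794
side z 0.080 n 41 bx  0.0768 0.0809 0.0853
side z 0.090 n 30 bx  0.0831 0.0868 0.0925
side z 0.100 n 23 bx  0.0885 0.0923 0.0953
side z 0.110 n 18 bx  0.0937 0.0971 0.0991
side z 0.120 n 10 bx  0.0996 0.1049 0.1069
side z 0.130 n 11 bx  0.0969 0.0993 0.1014
by -0.10 []
by -0.08 [-43 -43 -43 -43 -43 -42 -42 -23 -23 -23 -23 -22 -22 -22 -22 -22 -22 -22]
by -0.06 [-44 -44 -44 -44 -44 -43 -43 -43 -24 -23 -23 -23 -23 -23 -22  22  22  23
  23  24  43  43  43  43  44]
by -0.04 [-44 -44 -44 -43 -43 -43 -43 -25 -25 -25 -24 -24 -24 -24  21  21  21  21
  22  22  22  41  42  42  42  42  43  43]
by -0.02 [-44 -43 -43 -42 -42 -42 -41 -28 -28 -27 -27 -27 -26  20  21  21  21  21
  39  40  40  41  41]
by 0.00 [-42 -42 -41 -41 -41 -40 -40 -32 -31 -31 -30 -29 -29  20  21  21  21  21
  35  35  36  36  37  37]
by 0.02 [-40 -39 -39 -39 -39 -39 -38 -38 -36 -35 -35 -34 -33 -32  20  20  21  21
  21  32  32  33  33  33  34  35]
by 0.04 [-38 -38 -36  21  21  21  21  21  22  22  22  22  22  28  28  28  29  29
  29  29  30  30  30  30  31]
by 0.06 [22 22 22 22 22 23 23 23 23 24 25 25 25 26 26 26 26 27 27 27 27]
by 0.08 []
```

Everything fits the sizes given: the box centre is (0.479,-0.283) with yaw -12.1°, and the free strip between the forceps is about 43 mm wide. The lid leaves enough room for the gripper if the plate goes at box x of about -9 mm. First the lever.

```bash
python3 -m jog '[0,61,-493,0.986,0,0,36,0,61,-493,0.986,0,0,36,0,61,-493,0.986,0,0,36,0,61,-493,0.986,0,0,36,0,61,-493,0.986,0,0,36,0,61,-493,0.986,0,0,36,0,61,-493,0.986,0,0,36,0,61,-493,0.986,0,0,36,0,61,-493,0.986,0,0,36,79,61,-493,0.986,0,0,36,79,61,-493,0.986,0,0,36,79,61,-493,0.986,0,0,36]'; python3 - <<'E'
from h import *
f=grab('wrist','w3'); view('w3',s=1.5); s=f['s'];print(s['time'],s['eef_pos'],s['joint_pos'],Ro.from_quat(s['orientation']).as_matrix()[:,1],s['finger_gap'])
E
```

```text
time: 3.38
eef_pos: [0.5348, 0.1234, 0.1899]
orientation: [-0.675, -0.205, 0.679, -0.203]
force: [-0.1, -0.1, 1.5]
finger_gap: 0.406
3.375 [0.53480601 0.12336389 0.18994663] [9.99237086e-02 3.21236293e-01 1.65762495e+00 1.41846240e-03
 1.16791455e+00 1.08546234e+00] [ 0.55193829 -0.83387732 -0.00356975] 0.4056416586958893
```

View pics/w3_v.png

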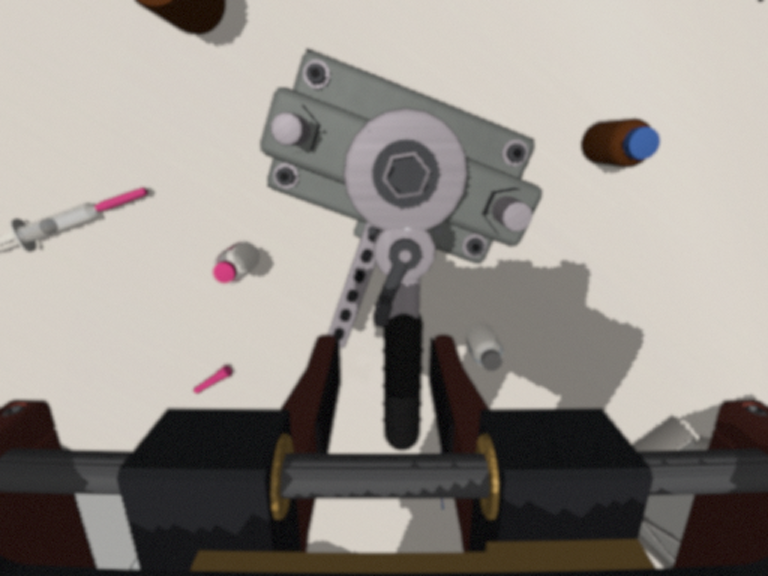

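The view is now aligned with the handle: hex at (407,175), pivot (405,255), fin about (385,300) left of the handle's middle line, fingertips at (328,340) and (442,340).

```bash
python3 - <<'E'
from h import *
np.set_printoptions(precision=4,suppress=True)
f=load('w3');X=cloud(f);s=f['s'];R=Ro.from_quat(s['orientation']).as_matrix()
T=lambda P:(np.atleast_2d(P)-s['eef_pos'])@R*1000
for n,u,v,z in [('hex',407,175,.136),('piv',405,255,.136),('hend',402,445,.116)]:
    P=atz(f,u/1.5,v/1.5,z);print(n,P,T(P))
v,u=np.mgrid[0:384,0:512]
m=(X[...,2]>.1385)&(X[...,2]<.16)&(v<222)&(v>150)
P=X[m];print('fin',len(P),np.median(P,0),T(P).min(0),T(P).max(0),np.median(T(P),0))
E
```

```text
hex [0.5978 0.1522 0.136 ] [[ 53.6351  10.9374 -68.6904]]
piv [0.5649 0.1309 0.136 ] [[ 53.7928  10.4856 -29.464 ]]
hend [0.4569 0.0586 0.116 ] [[ 74.3069  11.2628 100.407 ]]
fin 188 [0.5363 0.1256 0.1469] [40.9731 -5.5224 -7.7657] [51.3355  3.7438  4.8514] [43.0838 -0.8332 -2.6162]
```

```bash
python3 -m jog '[54,0,-1,0,0,0,36,54,0,-1,0,0,0,36,54,8,-1,0,0,0,36,54,14,-1,0,0,0,36,54,20,-1,0,0,0,36,54,26,-1,0,0,0,36,54,32,-1,0,0,0,36,54,37,-1,0,0,0,36,54,37,-1,0,0,0,36]'; python3 - <<'E'
from h import *
f=grab('wrist','w4'); view('w4',s=1.5); s=f['s'];print(s['time'],s['eef_pos'],s['force'])
E
```

```text
time: 4.55
eef_pos: [0.5583, 0.0933, 0.1375]
orientation: [-0.677, -0.204, 0.677, -0.203]
force: [-0.6, 3.1, 0.6]
finger_gap: 0.406
4.55 [0.55830756 0.09326953 0.13748686] [-0.63311995  3.072872    0.64329905]
```

View pics/w4_v.png

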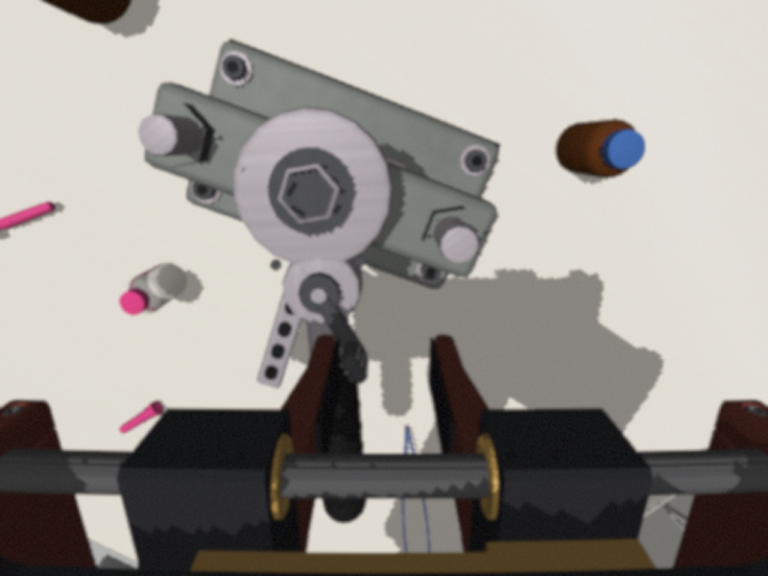

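The fin (352,365) is now right of the handle's line, and the pivot is at (319,295). I'll measure the angle to be sure it's fully over.

```bash
python3 - <<'E'
from h import *
np.set_printoptions(precision=4,suppress=True)
f=load('w4');X=cloud(f);s=f['s']
ax=atz(f,308/1.5,192/1.5,.136);piv=atz(f,319/1.5,296/1.5,.136);he=atz(f,343/1.5,512/1.5,.116)
v,u=np.mgrid[0:384,0:512]
m=(X[...,2]>.1385)&(X[...,2]<.16)&(v<258)&(v>205)&(u>222)&(u<252)
P=X[m];fin=np.median(P,0);print(ax,piv,he,fin,len(P),P.min(0),P.max(0))
ang=lambda a,b:np.degrees(np.arctan2(*(b-a)[:2][::-1]))
print('handle',ang(ax,he),ang(ax,piv),'lever',ang(piv,fin),np.radians(ang(piv,fin)-ang(ax,he)))
E
```

```text
[0.5983 0.153  0.136 ] [0.5659 0.1289 0.136 ] [0.461  0.0553 0.116 ] [0.5529 0.1054 0.1466] 474 [0.54   0.0964 0.1386] [0.5566 0.1153 0.1599]
handle -144.5618123651908 -143.38806573763608 lever -118.99070750424481 0.4462999731962344
```

Lever angle is +0.446, so fully on loosen. Now up, over the handle's grip and down around it, not squeezing.

```bash
python3 -m jog '[-55,0,0,0,0,0,37,-55,0,0,0,0,0,37,-55,-23,59,-0.035,0,0,37,-55,-23,59,-0.035,0,0,37,0,-23,59,-0.035,0,0,37,39,-23,59,-0.035,0,0,37,39,-23,59,-0.035,0,0,37]'; cat > sw.py <<'E'
from h import *
import sys
A=np.array([.598,.1525]);PH0=np.radians(-165)
def rows(phis,r=.125,z=.098,gap=37,yawclip=-120):
    s=env.state();R=Ro.from_quat(s['orientation']).as_matrix();out=[]
    yaw0=np.arctan2(R[1,1],R[0,1])
    for p in phis:
        th=PH0+p;pos=np.array([*(A+r*np.array([np.cos(th),np.sin(th)])),z])
        yaw=max(th+np.pi/2,np.radians(yawclip))
        d=(pos-s['eef_pos'])@R*1000
        out.append([*[int(round(x)) for x in d],round(-(yaw-yaw0),2),0,0,gap])
    print(','.join(','.join(str(x) for x in o) for o in out))
E
python3 - <<'E'
from sw import *
s=env.state();print(s['time'],s['eef_pos'],s['force'],s['joint_pos'])
f=grab('wrist','w5'); view('w5',s=1.5)
f=grab('side','s5'); view('s5',(180,140,340,300),4)
rows(np.linspace(.355,-1.12,11)[1:])
E
```

```text
time: 5.48
eef_pos: [0.4938, 0.0795, 0.0957]
orientation: [-0.671, -0.216, 0.676, -0.214]
force: [0.6, -0.4, 0.2]
finger_gap: 0.423
5.475 [0.49376974 0.07949695 0.09571757] [ 0.64032577 -0.440704    0.21736651] [2.08276002e-02 3.81120903e-01 1.85781731e+00 9.84440277e-04
 9.10104500e-01 9.71733055e-01]
1,-19,-1,0.15,0,0,37,1,-37,-5,0.3,0,0,37,1,-54,-12,0.44,0,0,37,1,-70,-21,0.59,0,0,37,1,-85,-32,0.74,0,0,37,1,-97,-46,0.89,0,0,37,1,-108,-61,1.03,0,0,37,1,-116,-77,1.14,0,0,37,1,-122,-95,1.14,0,0,37,1,-125,-113,1.14,0,0,37
```

View pics/w5_v.png

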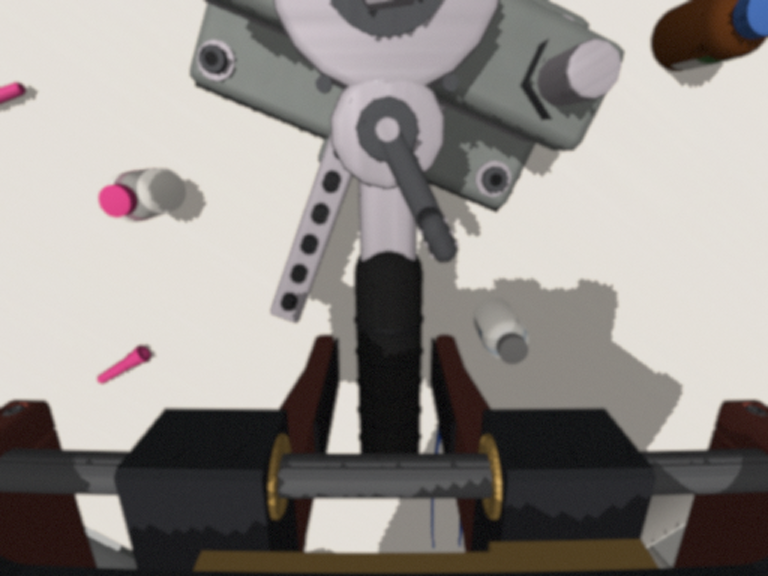

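View pics/s5_v.png

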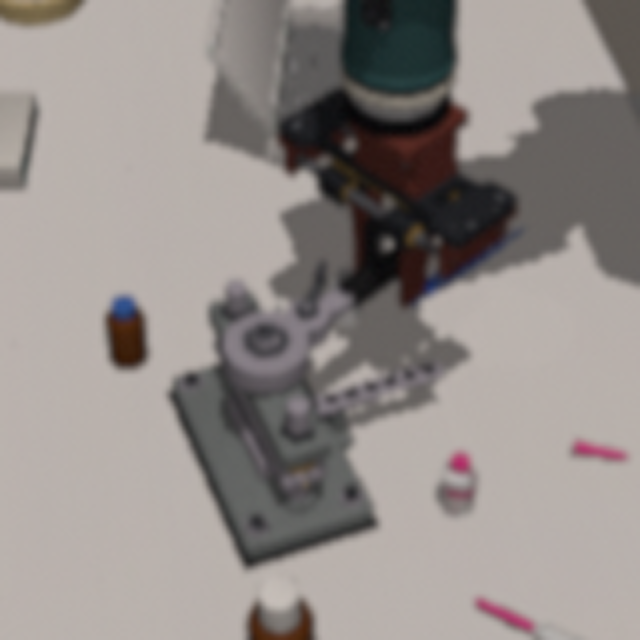

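The handle grip lies centred between the fingers, and the vials are well below. Now the back-swing, which just clicks freely.

```bash
python3 -m jog '[0,-19,-1,0.15,0,0,37,0,-37,-5,0.3,0,0,37,0,-54,-12,0.44,0,0,37,0,-70,-21,0.59,0,0,37,0,-85,-32,0.74,0,0,37,0,-97,-46,0.89,0,0,37,0,-108,-61,1.03,0,0,37,0,-116,-77,1.14,0,0,37,0,-122,-95,1.14,0,0,37,0,-124,-112,1.14,0,0,37,0,-124,-112,1.14,0,0,37]'; python3 - <<'E'
from sw import *
s=env.state();print(s['time'],s['eef_pos'],s['force'],s['joint_pos'])
f=grab('wrist','w6'); view('w6',s=1.5)
rows(np.linspace(-1.12,1.15,16)[1:])
E
```

```text
time: 6.95
eef_pos: [0.5186, 0.2469, 0.0995]
orientation: [0.684, -0.18, -0.683, -0.182]
force: [0.4, 0.2, 0.5]
finger_gap: 0.424
6.95 [0.51858395 0.24687875 0.09951507] [0.42105854 0.21749906 0.48682137] [3.23263764e-01 4.58097150e-01 1.70023955e+00 1.44106690e-03
 9.80111565e-01 2.41201872e+00]
1,18,7,0.0,0,0,37,1,37,9,0.0,0,0,37,1,56,8,-0.12,0,0,37,1,75,5,-0.27,0,0,37,1,92,-2,-0.42,0,0,37,1,109,-11,-0.57,0,0,37,1,124,-22,-0.72,0,0,37,1,137,-36,-0.87,0,0,37,1,148,-51,-1.02,0,0,37,1,157,-68,-1.17,0,0,37,1,163,-86,-1.33,0,0,37,1,166,-104,-1.48,0,0,37,1,166,-123,-1.63,0,0,37,1,164,-142,-1.78,0,0,37,1,159,-160,-1.93,0,0,37
```

View pics/w6_v.png

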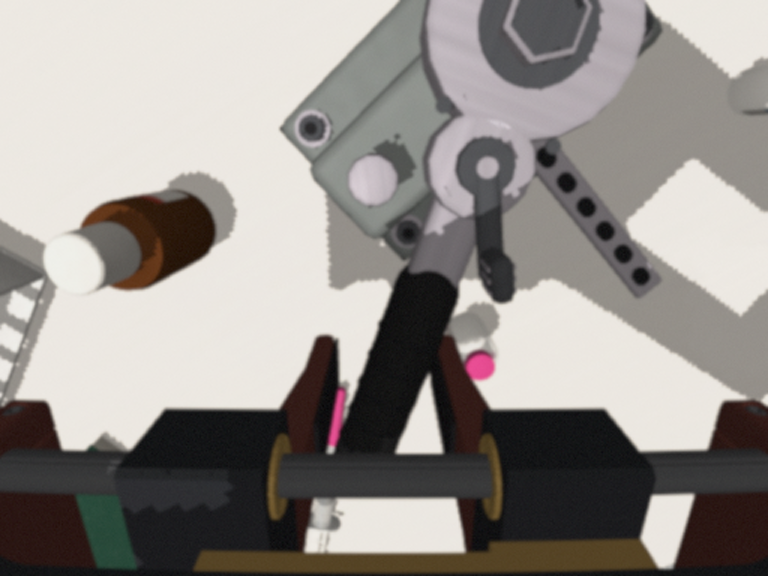

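The handle moved to the left side and the lever still points to its loosen side. Now the forward (loosening) stroke.

```bash
python3 -m jog '[0,18,7,0,0,0,37,0,37,9,0,0,0,37,0,56,8,-0.12,0,0,37,0,75,5,-0.27,0,0,37,0,92,-2,-0.42,0,0,37,0,109,-11,-0.57,0,0,37,0,124,-22,-0.72,0,0,37,0,137,-36,-0.87,0,0,37,0,148,-51,-1.02,0,0,37,0,157,-68,-1.17,0,0,37,0,163,-86,-1.33,0,0,37,0,166,-104,-1.48,0,0,37,0,166,-123,-1.63,0,0,37,0,164,-142,-1.78,0,0,37,0,159,-160,-1.93,0,0,37,0,159,-160,-1.93,0,0,37]'; python3 - <<'E'
from sw import *
s=env.state();print(s['time'],s['eef_pos'],s['force'],s['joint_pos'])
f=grab('wrist','w7'); view('w7',s=1.5)
f=grab('side','s7'); view('s7',(180,140,340,300),4)
rows(np.linspace(1.15,-1.12,16)[1:])
E
```

```text
time: 9.0
eef_pos: [0.578, 0.028, 0.099]
orientation: [0.539, 0.458, -0.538, 0.458]
force: [-1.1, 0.3, 0.8]
finger_gap: 0.425
9.0 [0.57801878 0.02796669 0.09898637] [-1.11343453  0.28796536  0.79647798] [-0.07206097  0.46456281  1.68966124  0.00192089  0.98566807  0.08821479]
1,-18,-2,0.15,0,0,37,1,-37,-7,0.3,0,0,37,1,-54,-13,0.45,0,0,37,1,-71,-23,0.6,0,0,37,1,-85,-35,0.75,0,0,37,1,-98,-49,0.9,0,0,37,1,-109,-64,1.06,0,0,37,1,-117,-82,1.21,0,0,37,1,-122,-100,1.36,0,0,37,1,-125,-118,1.51,0,0,37,1,-124,-137,1.66,0,0,37,1,-121,-156,1.81,0,0,37,1,-115,-174,1.93,0,0,37,1,-107,-191,1.93,0,0,37,1,-96,-206,1.93,0,0,37
```

View pics/w7_v.png

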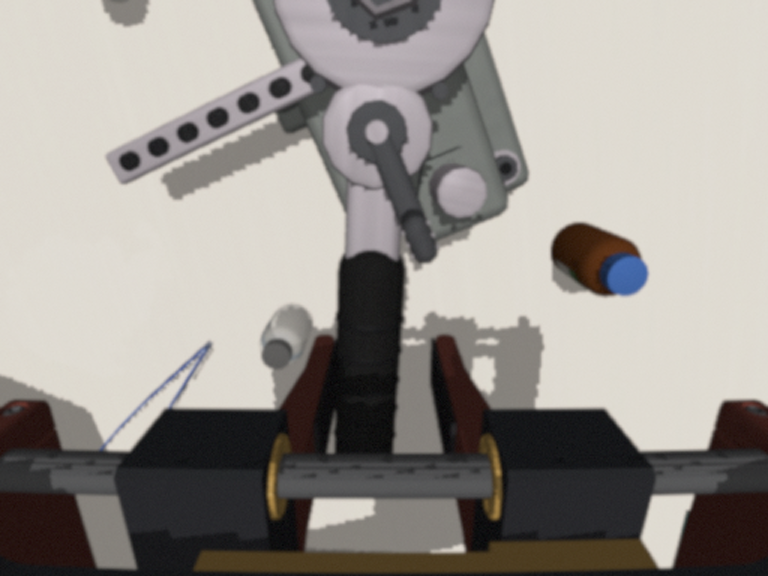

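View pics/s7_v.png

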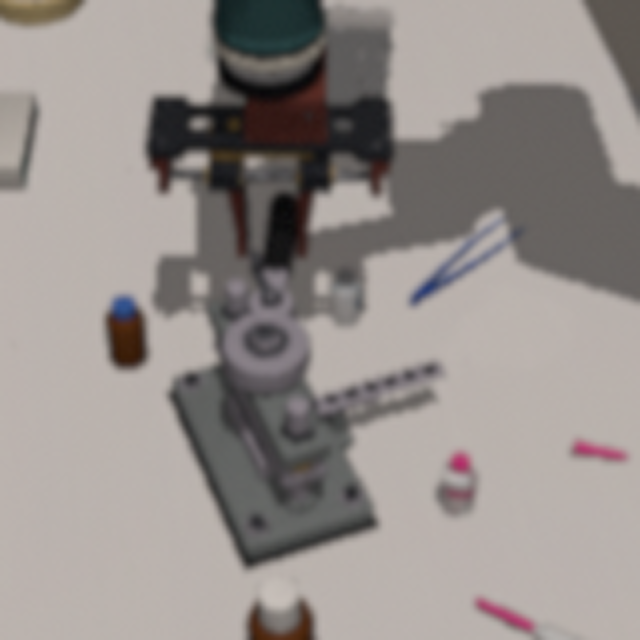

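The handle followed all the way to the right (lever still on loosen, vial b untouched at (285,335)). Back again and a second stroke.

```bash
python3 -m jog '[0,-18,-2,0.15,0,0,37,0,-37,-7,0.3,0,0,37,0,-54,-13,0.45,0,0,37,0,-71,-23,0.6,0,0,37,0,-85,-35,0.75,0,0,37,0,-98,-49,0.9,0,0,37,0,-109,-64,1.06,0,0,37,0,-117,-82,1.21,0,0,37,0,-122,-100,1.36,0,0,37,0,-125,-118,1.51,0,0,37,0,-124,-137,1.66,0,0,37,0,-121,-156,1.81,0,0,37,0,-115,-174,1.93,0,0,37,0,-107,-191,1.93,0,0,37,0,-96,-206,1.93,0,0,37,0,-96,-206,1.93,0,0,37]'; python3 - <<'E'
from sw import *
s=env.state();print(s['time'],s['eef_pos'],s['force'],s['joint_pos'])
f=grab('wrist','w8'); view('w8',s=1.5)
rows(np.linspace(-1.12,1.15,16)[1:])
E
```

```text
time: 11.1
eef_pos: [0.5173, 0.2479, 0.0992]
orientation: [0.684, -0.181, -0.682, -0.183]
force: [-0.1, 0.8, 0.7]
finger_gap: 0.423
11.1 [0.51726118 0.24788624 0.09920469] [-0.13846593  0.80758751  0.73563794] [3.26178182e-01 4.57241249e-01 1.70291352e+00 5.46297777e-04
 9.77385848e-01 2.41649867e+00]
1,19,5,0.0,0,0,37,1,38,7,0.0,0,0,37,1,56,7,-0.12,0,0,37,1,75,3,-0.27,0,0,37,1,93,-3,-0.42,0,0,37,1,109,-12,-0.57,0,0,37,1,125,-24,-0.72,0,0,37,1,138,-37,-0.87,0,0,37,1,149,-52,-1.02,0,0,37,1,157,-69,-1.18,0,0,37,1,163,-87,-1.33,0,0,37,1,166,-106,-1.48,0,0,37,1,167,-125,-1.63,0,0,37,1,164,-144,-1.78,0,0,37,1,159,-162,-1.93,0,0,37
```

View pics/w8_v.png

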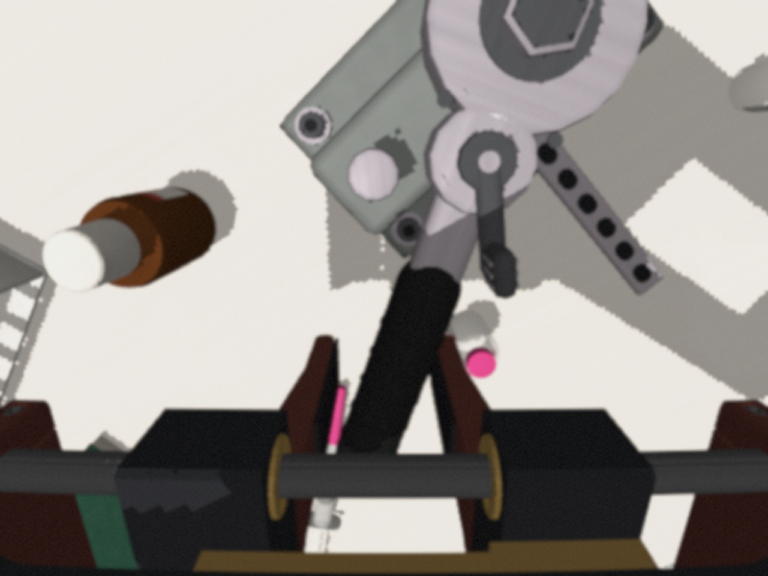

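```bash
python3 -m jog '[0,19,5,0,0,0,37,0,38,7,0,0,0,37,0,56,7,-0.12,0,0,37,0,75,3,-0.27,0,0,37,0,93,-3,-0.42,0,0,37,0,109,-12,-0.57,0,0,37,0,125,-24,-0.72,0,0,37,0,138,-37,-0.87,0,0,37,0,149,-52,-1.02,0,0,37,0,157,-69,-1.18,0,0,37,0,163,-87,-1.33,0,0,37,0,166,-106,-1.48,0,0,37,0,167,-125,-1.63,0,0,37,0,164,-144,-1.78,0,0,37,0,159,-162,-1.93,0,0,37,0,158,-166,-1.96,0,0,37,0,158,-166,-1.96,0,0,37]'; python3 - <<'E'
from sw import *
np.set_printoptions(precision=4,suppress=True)
s=env.state();print(s['time'],s['eef_pos'],s['force'])
f=grab('wrist','w9'); view('w9',s=1.5)
a=load('w7')
# hex rotation: compare hexes rectified at z=.136
for n in ['w3','w4','w6','w8','w9','w7']:
    f=load(n);gx=np.linspace(-.022,.022,200)
    P=np.array([[.598+x,.1525+y,.136] for y in -gx for x in gx]);q=proj(f,P).reshape(200,200,2).astype(np.float32)
    im=cv2.remap(cv2.cvtColor(f['pixels'],cv2.COLOR_RGB2BGR),q[...,0],q[...,1],cv2.INTER_CUBIC);cv2.putText(im,n,(5,20),0,.6,(0,0,255),2)
    cv2.imwrite('pics/hex_%s.png'%n,im)
cv2.imwrite('pics/hex.png',np.hstack([cv2.imread('pics/hex_%s.png'%n) for n in ['w4','w6','w8','w9']]))
E
```

```text
time: 13.28
eef_pos: [0.5807, 0.0272, 0.0989]
orientation: [0.533, 0.466, -0.531, 0.466]
force: [-3.3, 0.7, 1.8]
finger_gap: 0.422
13.275 [0.5807 0.0272 0.0989] [-3.302   0.7019  1.8136]
```

View pics/hex.png

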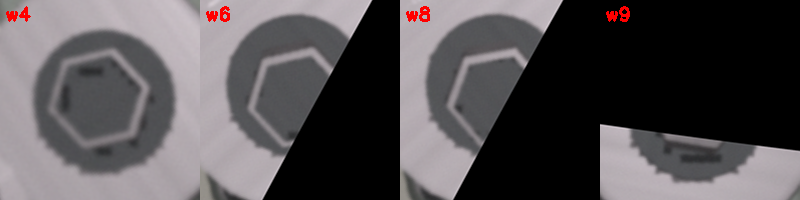

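View pics/w9_v.png

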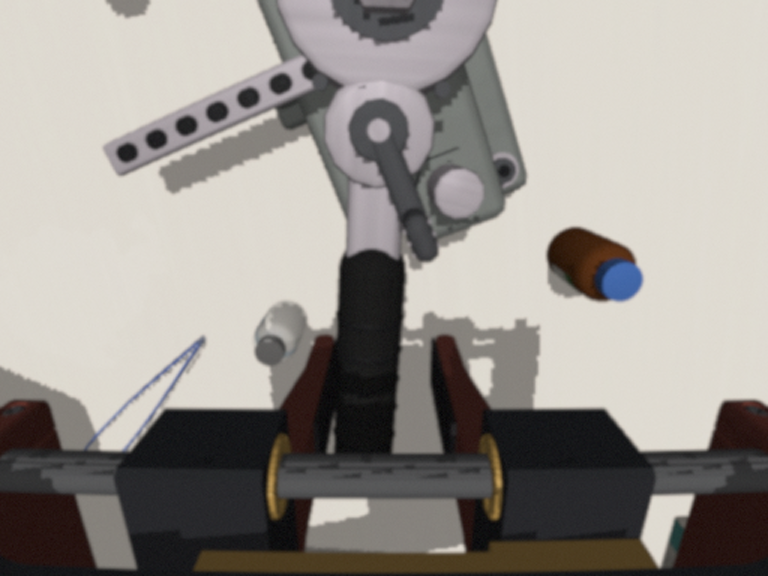

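Handle is right at about +1.15 with the lever still on loosen. The hex turned about 110° (mod 60°) per stroke. I'll raise clear of the handle and look from above to confirm the turn.

```bash
python3 -m jog '[-60,-2,0,0,0,0,37,-120,-2,0,0,0,0,37,-120,-2,0,0,0,0,37]'; python3 - <<'E'
from h import *
np.set_printoptions(precision=4,suppress=True)
f=grab('wrist','w10');view('w10',s=1.5);print(f['s']['time'],f['s']['eef_pos'])
f=grab('scene','c10');view('c10',(150,180,330,310),4.4)
for n in ['w3','w4','w6','w8','w10']:
    f=load(n);gx=np.linspace(-.022,.022,200)
    P=np.array([[.598+x,.1525+y,.136] for y in -gx for x in gx]);q=proj(f,P).reshape(200,200,2).astype(np.float32)
    im=cv2.remap(cv2.cvtColor(f['pixels'],cv2.COLOR_RGB2BGR),q[...,0],q[...,1],cv2.INTER_CUBIC);cv2.putText(im,n,(5,20),0,.6,(0,0,255),2)
    cv2.imwrite('pics/hex_%s.png'%n,im)
cv2.imwrite('pics/hex2.png',np.hstack([cv2.imread('pics/hex_%s.png'%n) for n in ['w4','w6','w8','w10']]))
E
```

```text
time: 13.7
eef_pos: [0.5826, 0.0266, 0.2246]
orientation: [0.536, 0.462, -0.529, 0.469]
force: [-0.2, -0.1, 0.1]
finger_gap: 0.421
13.7 [0.5826 0.0266 0.2246]
```

View pics/hex2.png

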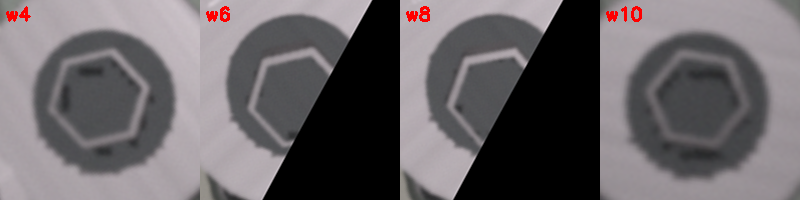

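View pics/c10_v.png

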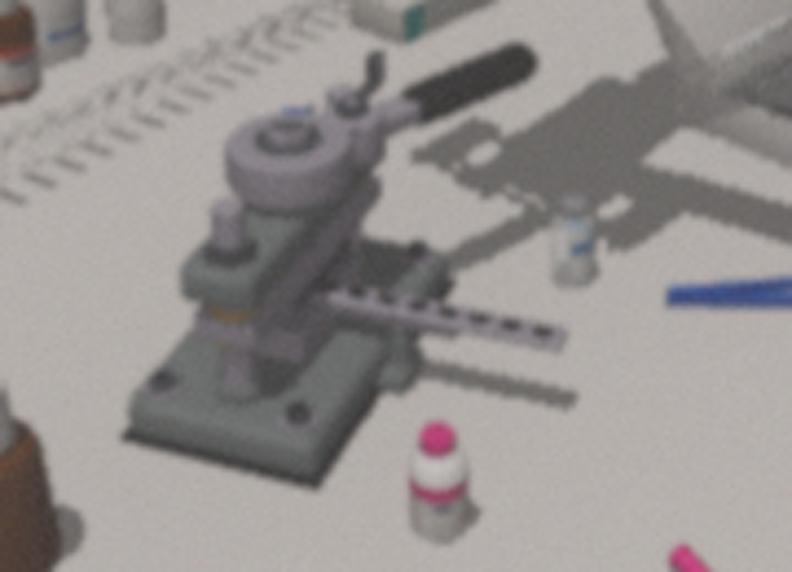

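View pics/w10_v.png

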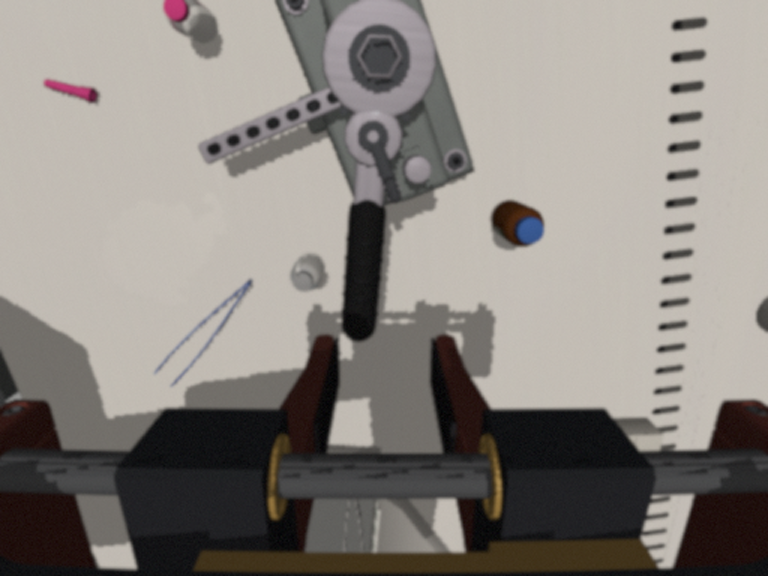

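```bash
python3 - <<'E'
from h import *
ims=[]
for n in ['scene0','c10']:
    im=cv2.imread('pics/%s.png'%n)[235:285,185:240]; ims.append(cv2.resize(im,None,fx=7,fy=7,interpolation=cv2.INTER_CUBIC))
cv2.imwrite('pics/jaw.png',np.hstack(ims))
E
```

```text
(no output)
```

View pics/jaw.png

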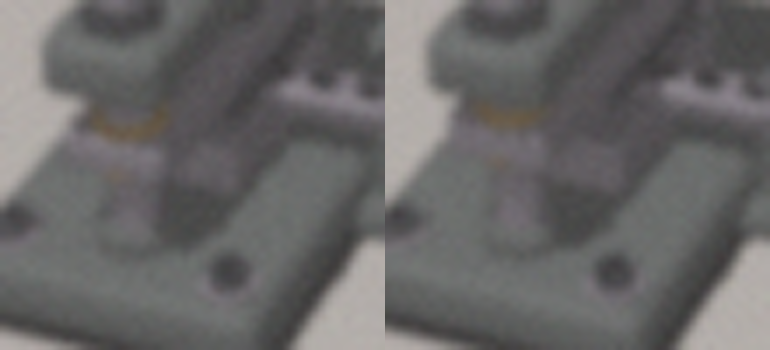

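The jaw bar moved up relative to the column (spring squeezed, about 4-5 mm), which agrees with two strokes of about 1.9 rad. Now I'll measure the plate.

```bash
python3 - <<'E'
from h import *
np.set_printoptions(precision=4,suppress=True)
for n,d0 in [('w10',None),('w9',None),('w1',None)]:
    f=load(n);X=cloud(f);A=np.array([.598,.1525])
    a=np.radians(-165);e=np.array([np.cos(a),np.sin(a)]);nn=np.array([-e[1],e[0]])
    r=(X[...,:2]-A)@e;w=(X[...,:2]-A)@nn
    m=(np.abs(X[...,2]-.047)<.004)&(r>.06)&(r<.15)&(np.abs(w)<.02)
    if n=='w9': m&=np.arange(512)[None,:]<300
    P=X[m][:,:2].astype(np.float32);R=cv2.minAreaRect(P);c=P.mean(0);vt=np.linalg.svd(P-c)[2];v=vt[0]*np.sign(vt[0]@e)
    w2=(P-A)@np.array([-v[1],v[0]])
    print(n,len(P),R,'dir',np.degrees(np.arctan2(v[1],v[0])),'front end r',np.percentile((P-A)@v,99.5),'lat',w2.min(),w2.max(),'c',c,X[m][:,2].mean())
s=env.state();Rm=Ro.from_quat(s['orientation']).as_matrix();print(s['eef_pos'],Rm)
E
```

```text
w10 1084 ((0.49993473291397095, 0.1301768571138382), (0.08117807656526566, 0.015751443803310394), 13.757280349731445) dir -166.26499666328067 front end r 0.14064263924726042 lat -0.009480370099093688 0.0062854232631120496 c [0.5007 0.1302] 0.04741652515365304
w9 2753 ((0.49983108043670654, 0.13001200556755066), (0.08158308267593384, 0.016395583748817444), 13.51354694366455) dir -166.2694106372728 front end r 0.13999810474684077 lat -0.009710503572663823 0.006770785506264718 c [0.5017 0.1301] 0.04731991774349058
w1 876 ((0.4997011721134186, 0.1298947036266327), (0.08158554881811142, 0.015316050499677658), 13.598626136779785) dir -164.86374852723642 front end r 0.1404463925417392 lat -0.012216364291025609 0.004094899364555279 c [0.4982 0.1298] 0.047338075096798764
[0.579  0.0269 0.2196] [[ 0.0045  0.991  -0.1334]
 [ 0.0003 -0.1334 -0.9911]
 [-1.      0.0044 -0.0009]]
```

```bash
python3 - <<'E'
from h import *
np.set_printoptions(precision=4,suppress=True)
f=load('w10')
ax=atz(f,380/1.5,57/1.5,.136);he=atz(f,357/1.5,338/1.5,.116);print(ax,he,np.linalg.norm((he-ax)[:2]),np.degrees(np.arctan2(*(he-ax)[:2][::-1])))
G=np.array([.4985,.1298]);y=np.radians(103.7);ty=np.array([np.cos(y),np.sin(y)]);tz=np.array([np.sin(y),-np.cos(y)])
h=(he-ax)[:2];h/=np.linalg.norm(h);hn=np.array([-h[1],h[0]])
for r in [0,.005,.01]:
  g=G+tz*-r
  # signed dist of body corners/edges to handle segment
  best=9
  for a in np.linspace(-.089,.089,60):
    for b in np.linspace(-.0375,.0375,30):
      p=g+a*ty+b*tz-ax[:2];t=np.clip(p@h,.03,.168);best=min(best,np.linalg.norm(p-t*h)-(.0115 if t>.075 else .009))
      best_head=np.linalg.norm(p)-.031
  print(r,tz,best)
s=env.state();R=Ro.from_quat(s['orientation']).as_matrix();print(s['eef_pos'])
for z in (.2196,.12,.0425): print((np.array([*G,z])-s['eef_pos'])@R*1000)
E
```

```text
[0.5982 0.1519 0.136 ] [ 0.56   -0.0116  0.116 ] 0.16788788778923236 -103.13272705864598
0 [0.9715 0.2368] 0.006901802454910979
0.005 [0.9715 0.2368] 0.011363443124374196
0.01 [0.9715 0.2368] 0.015825083793837423
[0.579  0.0269 0.2196]
[ -0.2838 -93.5248 -91.266 ]
[ 99.3152 -93.9604 -91.1791]
[176.8145 -94.2994 -91.1115]
```

```bash
python3 -m jog '[0,-102,-88,-1.944,0,0,40,0,-102,-88,-1.944,0,0,40,0,-102,-88,-1.944,0,0,40,0,-102,-88,-1.944,0,0,40,0,-102,-88,-1.944,0,0,40,0,-102,-88,-1.944,0,0,40,0,-102,-88,-1.944,0,0,40,0,-102,-88,-1.944,0,0,40,0,-102,-88,-1.944,0,0,40,60,-102,-88,-1.944,0,0,40,80,-102,-88,-1.944,0,0,40,80,-102,-88,-1.944,0,0,40]'; python3 - <<'E'
from h import *
np.set_printoptions(precision=4,suppress=True)
f=grab('wrist','w11');view('w11',s=1.5);s=f['s'];R=Ro.from_quat(s['orientation']).as_matrix();print(s['time'],s['eef_pos'],s['joint_pos']);print(R)
X=cloud(f);T=(X-s['eef_pos'])@R*1000
m=(np.abs(X[...,2]-.047)<.005)&(np.abs(T[...,1])<25)&(T[...,2]<20)&(T[...,2]>-60)
P=T[m];print(len(P));
if len(P)>20: print(cv2.minAreaRect(P[:,1:].astype(np.float32)),P[:,1].min(),P[:,1].max(),P[:,2].min())
E
```

```text
time: 15.3
eef_pos: [0.4871, 0.1272, 0.1362]
orientation: [-0.084, 0.703, 0.084, 0.701]
force: [0.0, -0.2, 0.4]
finger_gap: 0.456
15.3 [0.4871 0.1272 0.1362] [ 0.1185  0.3244  1.8155 -0.0006  1.0041 -1.6901]
[[-0.0023 -0.2359  0.9718]
 [-0.0008  0.9718  0.2359]
 [-1.     -0.0002 -0.0025]]
918
((-0.24849605560302734, -3.7138729095458984), (47.380859375, 15.673331260681152), 89.73057556152344) -7.982041150452 7.689953313524908 -27.395021642794628
```

View pics/w11_v.png

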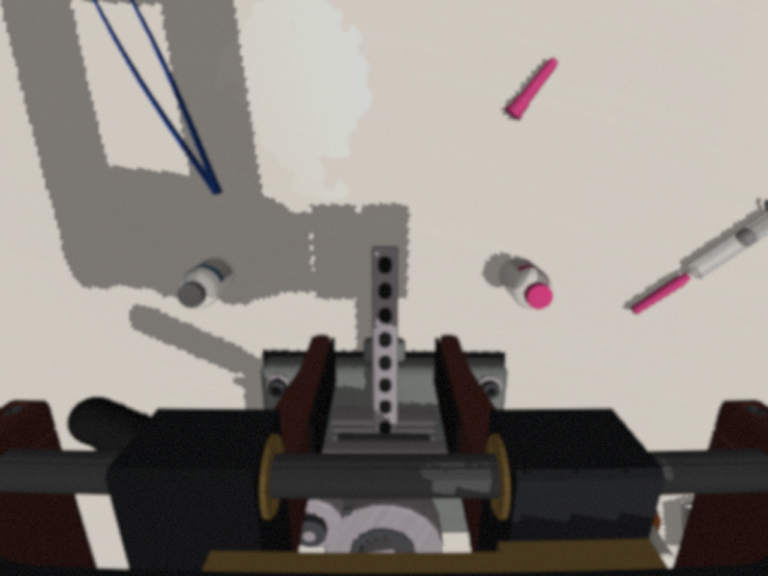

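The plate is centred between the fingers (offset 0.25 mm, angle within 0.3°), with its front end at (385,250). Descending beside it, still open.

```bash
python3 -m jog '[50,0,0,0,0,0,40,80,0,0,0,0,0,40,93,0,0,0,0,0,40,93,0,0,0,0,0,40,93,0,0,0,0,0,40]'; python3 - <<'E'
from h import *
np.set_printoptions(precision=4,suppress=True)
s=env.state();print(s['time'],s['eef_pos'],s['force'])
f=grab('side','s12');view('s12',(180,140,340,300),4);s=env.state();print(s['eef_pos'])
f=grab('wrist','w12');view('w12',s=1.5)
E
```

```text
time: 15.98
eef_pos: [0.4898, 0.1275, 0.046]
orientation: [-0.084, 0.701, 0.083, 0.703]
force: [0.5, -0.3, 0.1]
finger_gap: 0.453
15.975 [0.4898 0.1275 0.046 ] [ 0.4513 -0.2927  0.1192]
[0.4898 0.1275 0.046 ]
```

View pics/s12_v.png

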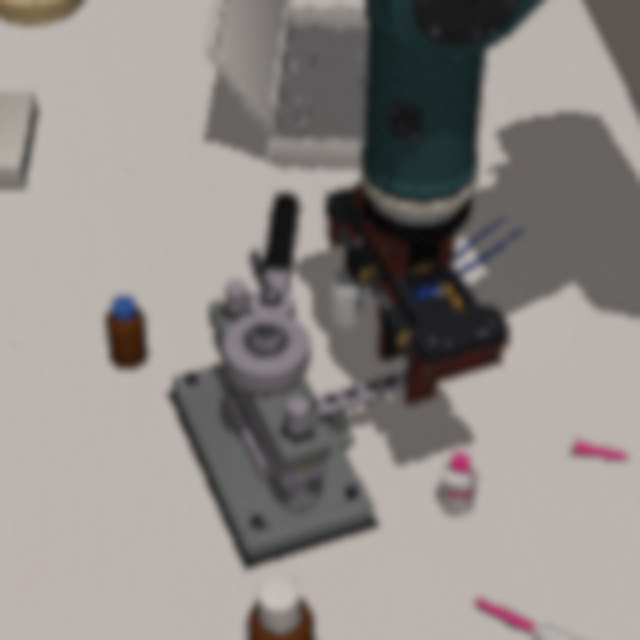

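View pics/w12_v.png

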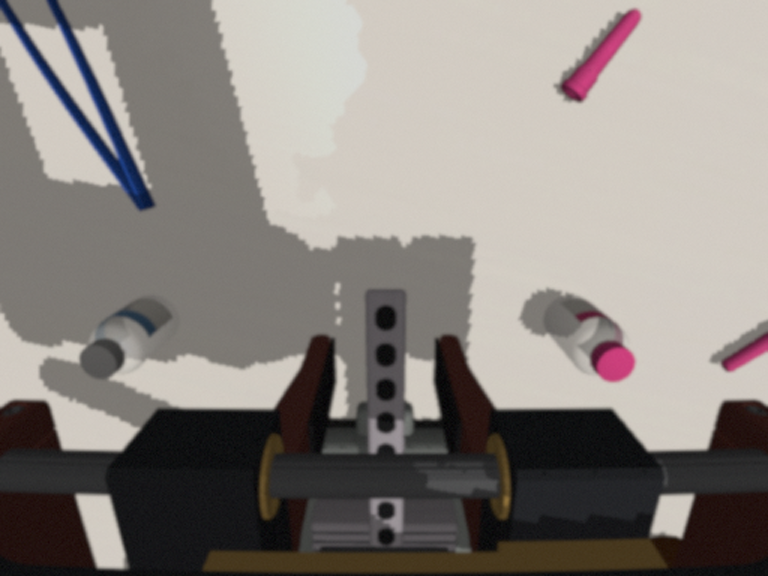

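```bash
python3 -m jog '[4,0,0,0,0,0,40,4,0,0,0,0,0,40,4,0,0,0,0,0,0,4,0,0,0,0,0,0,4,0,0,0,0,0,0,4,0,0,0,0,0,0,4,0,0,0,0,0,0,4,0,0,0,0,0,0]'; python3 - <<'E'
from h import *
np.set_printoptions(precision=4,suppress=True)
s=env.state();print(s['time'],s['eef_pos'],s['force'],s['finger_gap']*88)
f=grab('wrist','w13');view('w13',s=1.5)
E
```

```text
time: 17.08
eef_pos: [0.4897, 0.1275, 0.042]
orientation: [-0.084, 0.701, 0.084, 0.703]
force: [-0.1, -0.1, 0.6]
finger_gap: 0.175
17.075 [0.4897 0.1275 0.042 ] [-0.1107 -0.0785  0.6483] 15.376965857100101
```

View pics/w13_v.png

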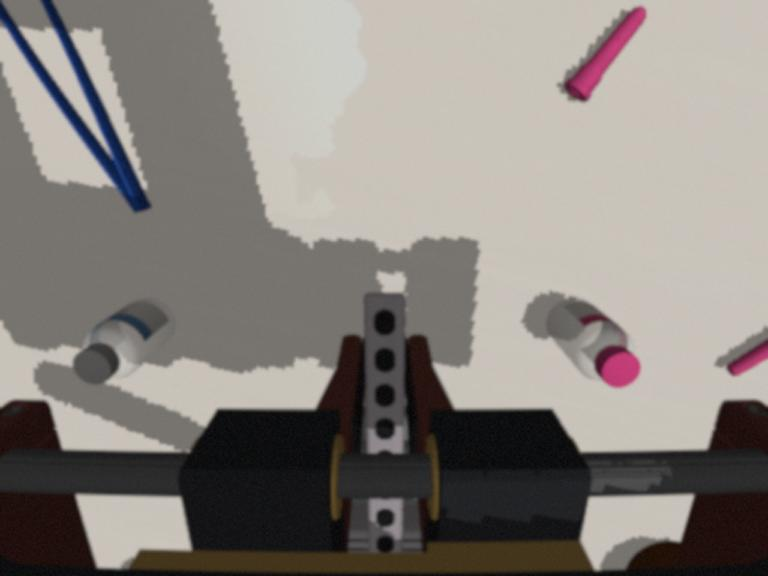

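Gripped at 15.4 mm opening (plate 16). Gentle pull first, watching the force.

```bash
python3 -m jog '[-1,0,-3,0,0,0,0,-1,0,-7,0,0,0,0,-1,0,-12,0,0,0,0,-1,0,-12,0,0,0,0]'; python3 - <<'E'
from h import *
np.set_printoptions(precision=4,suppress=True)
s=env.state();print(s['time'],s['eef_pos'],s['force'],s['finger_gap']*88)
f=load('w13')
f=grab('wrist','w14')
for n in('w13','w14'):view(n,(220,180,300,384),2.9)
cv2.imwrite('pics/cmp.png',np.hstack([cv2.imread('pics/%s_v.png'%n) for n in('w13','w14')]))
E
```

```text
time: 17.62
eef_pos: [0.4772, 0.1246, 0.0429]
orientation: [-0.084, 0.701, 0.084, 0.703]
force: [0.5, 0.8, -0.0]
finger_gap: 0.173
17.625 [0.4772 0.1246 0.0429] [ 0.4593  0.8243 -0.0066] 15.22987214237784
```

View pics/cmp.png

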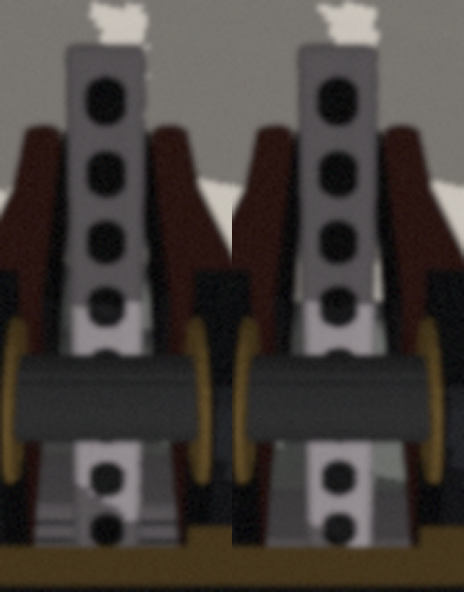

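The plate comes along without force or slip. Pull it fully out, then lift.

```bash
python3 -m jog '[0,0,-10,0,0,0,0,0,0,-20,0,0,0,0,0,0,-32,0,0,0,0,0,0,-45,0,0,0,0,-1,0,-56,0,0,0,0,-1,0,-65,0,0,0,0,-2,0,-67,0,0,0,0,-10,0,-67,0,0,0,0,-25,0,-67,0,0,0,0,-45,0,-67,0,0,0,0,-70,0,-67,0,0,0,0,-95,0,-67,0,0,0,0,-115,0,-67,0,0,0,0,-120,0,-67,0,0,0,0,-120,0,-67,0,0,0,0]'; python3 - <<'E'
from h import *
np.set_printoptions(precision=4,suppress=True)
s=env.state();print(s['time'],s['eef_pos'],s['force'],s['moment'],s['finger_gap']*88,s['joint_pos'])
f=grab('wrist','w15');view('w15',s=1.5);f=grab('side','s15');view('s15',(180,100,380,260),4)
E
```

```text
time: 19.55
eef_pos: [0.4125, 0.109, 0.1629]
orientation: [-0.084, 0.701, 0.084, 0.703]
force: [0.6, -0.1, -1.7]
finger_gap: 0.172
19.55 [0.4125 0.109  0.1629] [ 0.584  -0.0863 -1.7347] [ 0.0874 -0.0844 -0.0066] 15.132300189690934 [ 0.0963  0.1807  1.9437 -0.0004  1.0134 -1.7115]
```

View pics/w15_v.png

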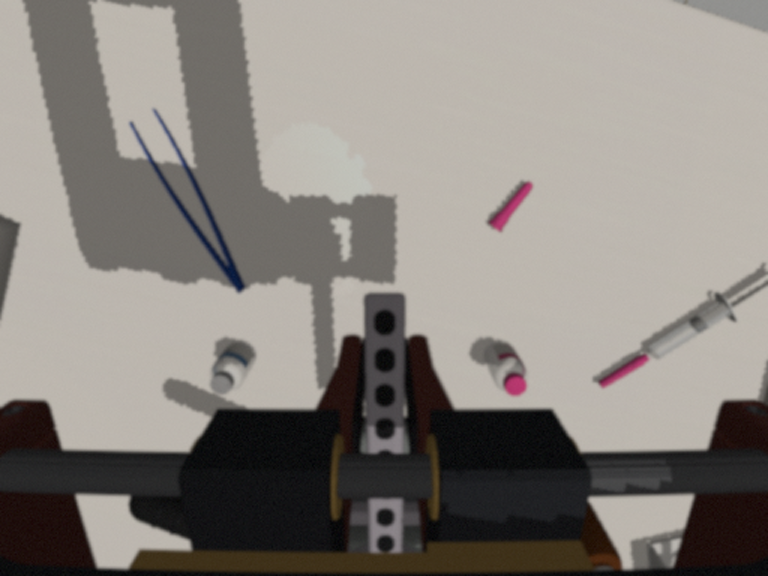

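View pics/s15_v.png

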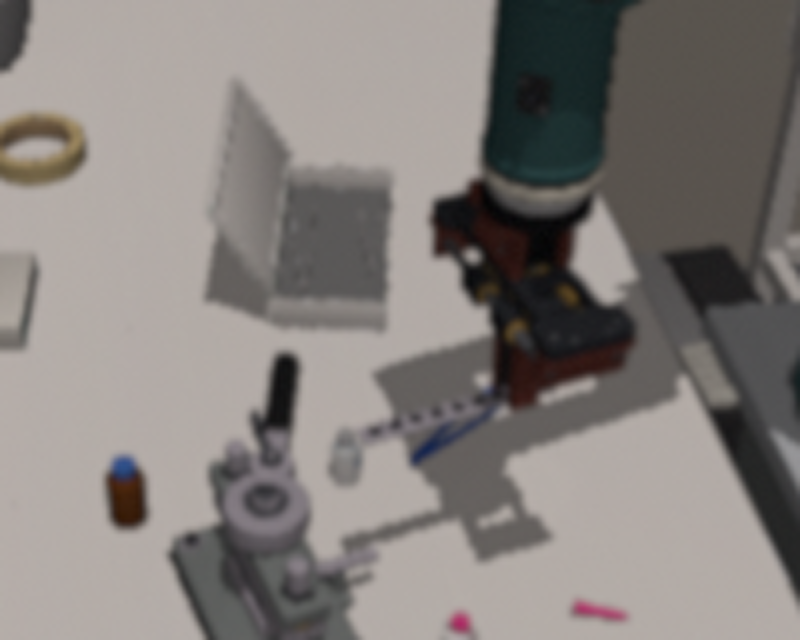

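The plate is held level and clear of the clamp. Carry it over to the box at height, turning it in even steps.

```bash
python3 -m jog '[-15,-12,0,0.08,0,0,0,-30,-34,-1,0.2,0,0,0,-40,-60,-2,0.35,0,0,0,-40,-86,-3,0.5,0,0,0,-40,-112,-4,0.65,0,0,0,-40,-138,-5,0.8,0,0,0,-40,-164,-6,0.95,0,0,0,-40,-190,-7,1.1,0,0,0,-40,-216,-8,1.25,0,0,0,-40,-242,-9,1.4,0,0,0,-40,-266,-9,1.55,0,0,0,-40,-290,-10,1.7,0,0,0,-40,-312,-10,1.83,0,0,0,-40,-328,-11,1.93,0,0,0,-40,-338,-11,1.99,0,0,0,-40,-341,-11,2.02,0,0,0,-40,-341,-11,2.02,0,0,0,-40,-341,-11,2.02,0,0,0]'; python3 - <<'E'
from h import *
np.set_printoptions(precision=4,suppress=True)
f=grab('wrist','w16');view('w16',s=1.5);s=f['s'];R=Ro.from_quat(s['orientation']).as_matrix();print(s['time'],s['eef_pos'],s['force'],s['finger_gap']*88,s['joint_pos']);print(R)
X=cloud(f);T=(X-s['eef_pos'])@R*1000
m=(np.abs(T[...,0])<12)&(np.abs(T[...,1])<25)&(T[...,2]<110)&(T[...,2]>-60)
P=T[m];print(len(P),cv2.minAreaRect(P[:,1:].astype(np.float32)),P[:,2].min())
E
```

```text
time: 21.9
eef_pos: [0.4809, -0.2246, 0.202]
orientation: [0.55, 0.444, -0.549, 0.445]
force: [-0.8, 0.3, -1.5]
finger_gap: 0.173
21.9 [ 0.4809 -0.2246  0.202 ] [-0.8179  0.2835 -1.5232] 15.191436969697818 [-0.5678  0.28    1.6859  0.001   1.1749 -0.3573]
[[ 0.0012  0.9779 -0.2093]
 [ 0.0003 -0.2093 -0.9779]
 [-1.      0.0011 -0.0006]]
3874 ((-4.077886581420898, 35.24248504638672), (33.138343811035156, 129.52842712402344), 4.703828811645508) -29.060243096379438
```

View pics/w16_v.png

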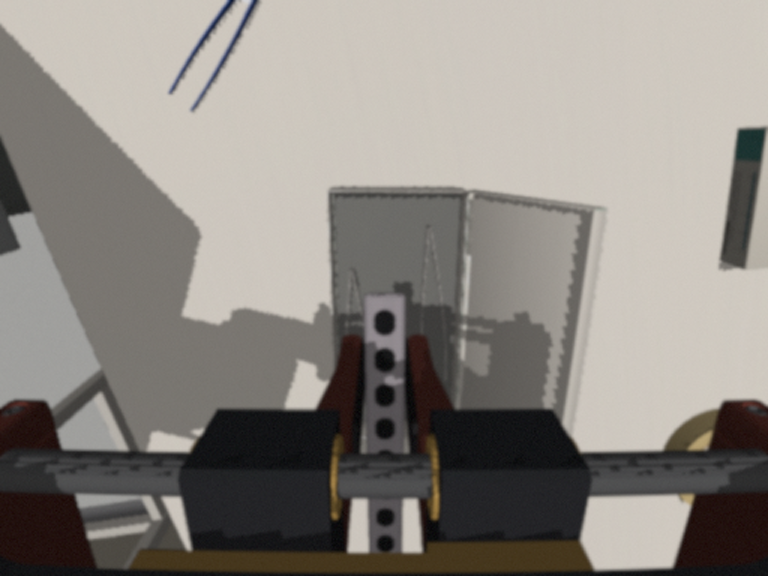

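The box is aligned with the picture: rim corners (330,188) and (468,190), forceps tips (352,270) and (430,227), plate end (385,295). Checking offsets in tool axes.

```bash
python3 - <<'E'
from h import *
np.set_printoptions(precision=1,suppress=True)
f=load('w16');s=f['s'];R=Ro.from_quat(s['orientation']).as_matrix()
T=lambda u,v,z:(atz(f,u/1.5,v/1.5,z)-s['eef_pos'])@R*1000
for n,u,v,z in [('rimL',331,189,.034),('rimR',465,190,.034),('rimL2',333,300,.034),('rimR2',463,300,.034),('btip',352,270,.018),('atip',430,227,.018),('plateL',365,297,.2),('plateR',405,297,.2)]: print(n,T(u,v,z))
X=cloud(f);t=(X-s['eef_pos'])@R*1000
m=(X[...,2]>.0155)&(X[...,2]<.027)&(t[...,1]>-33)&(t[...,1]<52)&(t[...,2]<-5)&(t[...,2]>-45)
for lo in range(-45,0,5):
    k=m&(t[...,2]>lo)&(t[...,2]<=lo+5);print(lo,np.sort(t[...,1][k])[::max(1,k.sum()//14)])
# lid
for lo in np.arange(.07,.14,.01):
    k=(X[...,2]>lo)&(X[...,2]<lo+.01)&(t[...,1]>60)&(t[...,1]<130)&(t[...,2]<-10)&(t[...,2]>-60)
    if k.sum()>5: print('lid z%.2f'%lo,np.percentile(t[...,1][k],[2,50,98]))
E
```

```text
rimL [168.  -39.6 -51.1]
rimR [168.1  58.9 -50.3]
rimL2 [168.  -41.2  35.5]
rimR2 [168.1  61.9  35.7]
btip [184.  -26.8  15.4]
atip [184.1  35.6 -19.8]
plateL [  2.   -8.  -25.5]
plateR [  2.    7.7 -25.5]
-45 []
-40 []
-35 []
-30 []
-25 [33.4 35.6]
-20 [33.2 33.2 33.3 33.3 33.3 34.3 34.3 35.6 35.6 35.7 35.8 36.9 36.9]
-15 [32.8 32.9 33.3 33.4 33.4 33.5 36.1 36.3 36.8 36.9 36.9 37.1]
-10 [32.6 32.8 32.9 32.9 32.9 33.4 33.6 33.7 33.7 37.  37.2 37.6 38.3 38.3
 38.3]
-5 []
lid z0.07 [75.1 85.8 89.3]
lid z0.08 [80.6 91.8 95.2]
lid z0.09 [ 86.1  97.7 101.4]
lid z0.10 [ 92.  103.7 107. ]
lid z0.11 [ 97.9 109.4 112.7]
lid z0.12 [103.2 113.1 118.7]
lid z0.13 [107.9 112.4 117.7]
```

Plate axis is 10 mm to the -x side of the box's middle, clear of both forceps, and the body will pass about 6 mm from the lid. Descend to just above the rim.

```bash
python3 -m jog '[20,0,0,0,0,0,0,50,0,0,0,0,0,0,85,0,0,0,0,0,0,115,0,0,0,0,0,0,140,0,0,0,0,0,0,155,0,0,0,0,0,0,157,0,0,0,0,0,0,157,0,0,0,0,0,0]'; python3 - <<'E'
from h import *
np.set_printoptions(precision=4,suppress=True)
s=env.state();print(s['time'],s['eef_pos'],s['force'],s['finger_gap']*88)
f=grab('wrist','w17');view('w17',s=1.5);f=grab('side','s17');view('s17',(210,90,310,200),5);f=grab('scene','c17');view('c17',(270,120,400,240),5)
E
```

```text
time: 22.95
eef_pos: [0.4817, -0.2248, 0.0458]
orientation: [0.55, 0.444, -0.549, 0.445]
force: [-0.6, -0.5, -0.1]
finger_gap: 0.173
22.95 [ 0.4817 -0.2248  0.0458] [-0.5639 -0.5005 -0.0772] 15.22544761231364
```

View pics/w17_v.png

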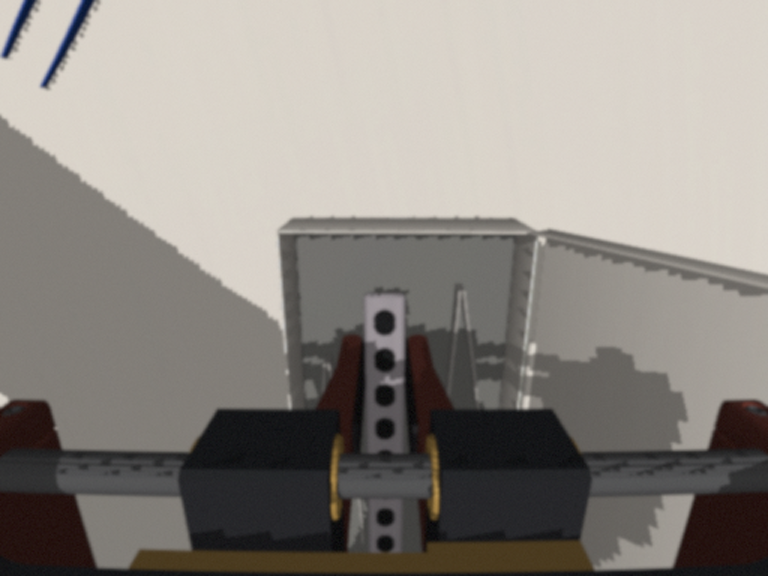

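View pics/s17_v.png

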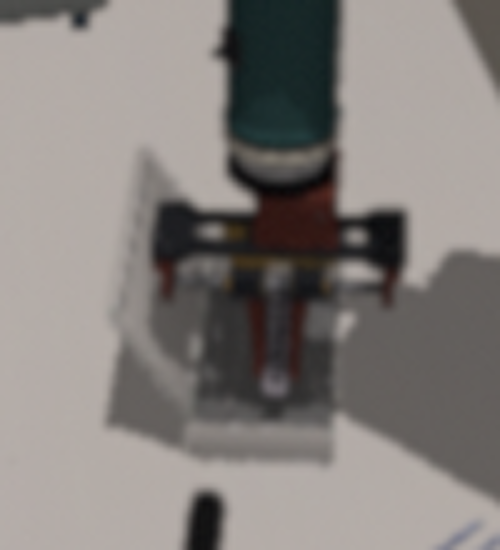

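View pics/c17_v.png

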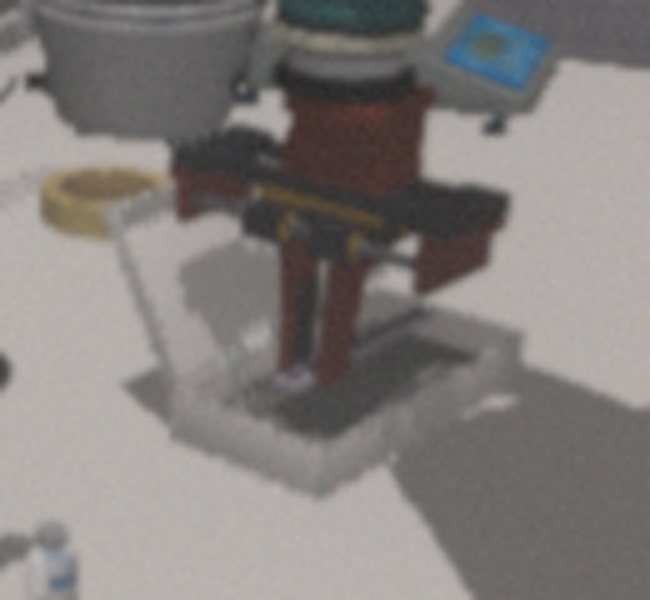

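The plate is over the middle strip (365–405), forceps a to the right (462) and forceps b to the left (320), both clear. Lower slowly.

```bash
python3 -m jog '[7,0,0,0,0,0,0,14,0,0,0,0,0,0,20,0,0,0,0,0,0,25,0,0,0,0,0,0,29,0,0,0,0,0,0,31,0,0,0,0,0,0,32,0,0,0,0,0,0,32,0,0,0,0,0,0]'; python3 - <<'E'
from h import *
np.set_printoptions(precision=4,suppress=True)
s=env.state();print(s['time'],s['eef_pos'],s['force'],s['moment'],s['finger_gap']*88)
f=grab('scene','c18');view('c18',(270,120,400,240),5)
E
```

```text
time: 24.1
eef_pos: [0.482, -0.2251, 0.0141]
orientation: [0.55, 0.444, -0.549, 0.446]
force: [0.2, 0.0, -1.6]
finger_gap: 0.173
24.1 [ 0.482  -0.2251  0.0141] [ 0.2289  0.0022 -1.6149] [-0.0188 -0.0051 -0.0337] 15.239520477620793
```

View pics/c18_v.png

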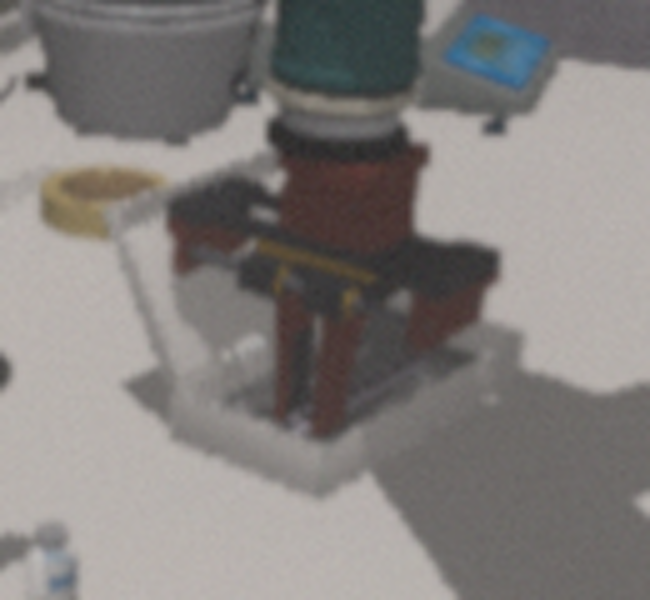

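```bash
python3 -m jog '[1,0,0,0,0,0,0,2,0,0,0,0,0,0,2,0,0,0,0,0,0]'; python3 -c "
from h import *
s=env.state();print(s['eef_pos'],s['force'],s['moment'])"
```

```text
time: 24.52
eef_pos: [0.482, -0.2251, 0.0121]
orientation: [0.55, 0.444, -0.549, 0.446]
force: [0.3, 1.4, -1.0]
finger_gap: 0.173
[ 0.48197446 -0.22505419  0.01211102] [ 0.34456183  1.39622657 -0.9770136 ] [-0.02212679 -0.00134695 -0.01821439]
```

```bash
python3 -m jog '[0.5,0,0,0,0,0,0,1,0,0,0,0,0,0,1,0,0,0,0,0,0]'; python3 -c "
from h import *
s=env.state();print(s['eef_pos'],s['force'],s['moment'])"
```

```text
time: 24.9
eef_pos: [0.482, -0.2251, 0.0114]
orientation: [0.55, 0.444, -0.549, 0.446]
force: [-1.5, 1.2, 4.6]
finger_gap: 0.176
[ 0.48198657 -0.22507653  0.01137029] [-1.51420839  1.16254548  4.61401401] [ 0.08426118  0.22286337 -0.0101849 ]
```

Contact with the mat (+6 N). Open just enough and stay put, then check.

```bash
python3 -m jog '[0,0,0,0,0,0,18,0,0,0,0,0,0,20,0,0,0,0,0,0,23,0,0,0,0,0,0,23]'; python3 - <<'E'
from h import *
np.set_printoptions(precision=4,suppress=True)
s=env.state();print(s['time'],s['eef_pos'],s['force'],s['finger_gap']*88)
f=grab('wrist','w19');view('w19',s=1.5)
E
```

```text
time: 25.4
eef_pos: [0.4823, -0.2253, 0.0115]
orientation: [0.551, 0.443, -0.549, 0.446]
force: [1.4, -0.9, 1.9]
finger_gap: 0.264
25.4 [ 0.4823 -0.2253  0.0115] [ 1.3739 -0.8506  1.9235] 23.26938294139842
```

View pics/w19_v.png

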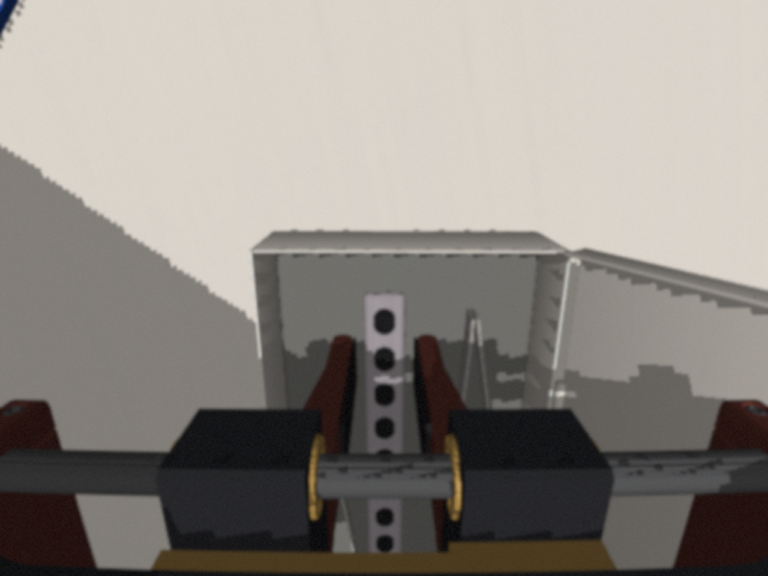

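Both fingers are clear of the plate. Rise straight up, then move to look at the whole box.

```bash
python3 -m jog '[-10,0,0,0,0,0,23,-30,0,0,0,0,0,23,-70,0,0,0,0,0,23,-120,0,0,0,0,0,23,-180,0,0,0,0,0,23,-230,0,0,0,0,0,23,-230,0,130,0,0,0,23,-230,0,130,0,0,0,23,-230,0,130,0,0,0,23,-230,0,130,0,0,0,23]'; python3 - <<'E'
from h import *
np.set_printoptions(precision=4,suppress=True)
f=grab('wrist','w20');view('w20',s=1.5);s=f['s'];print(s['time'],s['eef_pos'],s['force'])
f=grab('scene','c20');view('c20',s=1.5);grab('side','s20');view('s20',s=1.5)
f=load('w20');X=cloud(f);a=np.radians(-12.1);ex=np.array([np.cos(a),np.sin(a)]);ey=np.array([-ex[1],ex[0]]);c=np.array([.479,-.283])
bx=((X[...,:2]-c)@ex)*1000;by=((X[...,:2]-c)@ey)*1000;z=X[...,2]*1000
for lo in range(-100,100,20):
    k=(by>lo)&(by<lo+20)&(np.abs(bx)<46); m=k&(z>13.8)&(z<30)
    p=k&(bx>-14)&(bx<-6); print(lo,'plate strip z %.1f'%np.median(z[p]), np.round(np.sort(bx[m])).astype(int)[::max(1,m.sum()//18)])
E
```

```text
time: 26.7
eef_pos: [0.4536, -0.3516, 0.2414]
orientation: [0.551, 0.444, -0.549, 0.445]
force: [-0.6, -0.0, -0.2]
finger_gap: 0.267
26.7 [ 0.4536 -0.3516  0.2414] [-0.5849 -0.0291 -0.2229]
-100 plate strip z 11.4 [41]
-80 plate strip z 11.9 [-44 -43 -43 -43 -42 -23 -23 -23 -23 -16 -15 -13 -12 -11  -9  -8  -7  -5
  -4  -3   7]
-60 plate strip z 339.5 [-44 -43 -22 -16 -15 -13 -12 -12 -11  -9  -8  -7  -5  -4  -3  -3  -1  22
  43]
-40 plate strip z 16.5 [-44 -44 -26 -17 -16 -14 -13 -12 -11  -9  -8  -7  -5  -4  -3  -3  -1  22
  42]
-20 plate strip z 16.5 [-44 -42 -27 -17 -16 -14 -13 -12 -10  -9  -8  -7  -5  -4  -3  -2  21  37
  40]
0 plate strip z 16.5 [-42 -40 -30 -17 -15 -14 -13 -12 -10  -9  -8  -7  -5  -4  -3  -2  21  35
  37]
20 plate strip z 16.3 [-40 -38 -34 -17 -15 -14 -13 -12 -10  -9  -8  -7  -5  -4  -3  -2  20  31
  34]
40 plate strip z 16.8 [-38 -16 -15 -14 -13 -12 -10 -10  -9  -8  -7  -5  -4  -3  -2  20  21  27
  29  36]
60 plate strip z 16.3 [-35 -16 -15 -14 -13 -11 -10  -9  -8  -7  -7  -5  -4  -3  -2  22  23  25
  27]
80 plate strip z 11.7 [-16 -16 -15 -15 -14 -13 -13 -11 -10 -10  -9  -9  -8  -7  -7  -6  -5  -4
  -4  -3  -2  -2  32]
```

View pics/w20_v.png

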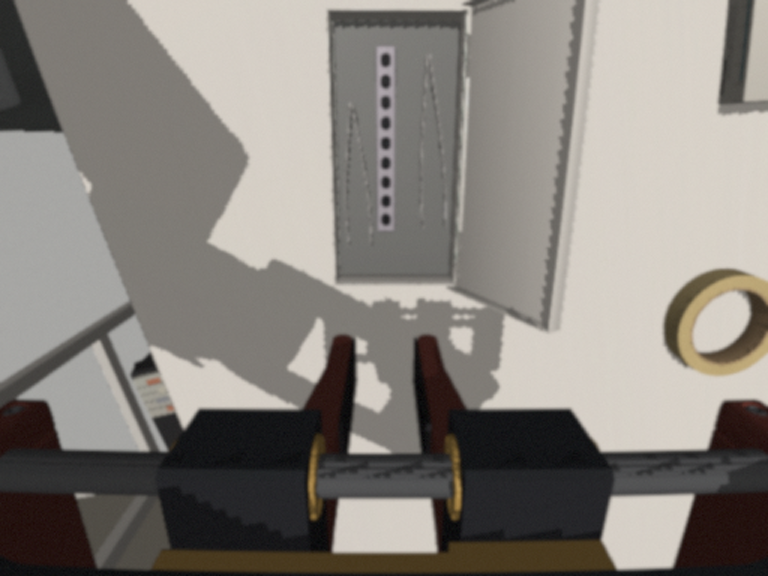

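View pics/c20_v.png

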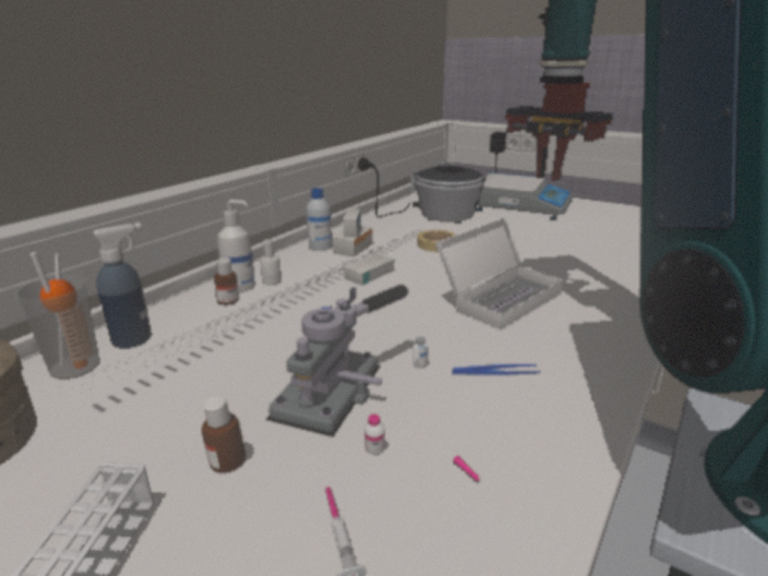

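View pics/s20_v.png

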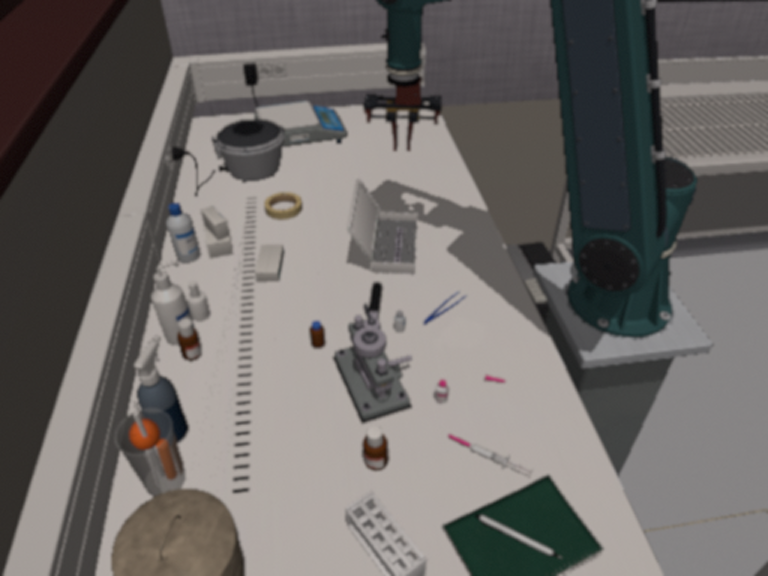

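The plate lies lengthways between the forceps (386, 45–230), with its top at 16.3–16.8 mm all along (16 expected if flat on the mat). Both forceps, the bottle and the vials stand as before, and the lid is still open.

```bash
python3 -c "
from workcell import env
print(env.job_done())"
```

```text
the job is handed in; nothing more can be done
None
```

The bone plate is out of the clamp and lying lengthways in the instrument box, flat on the mat between the two forceps. I handed the job in at about 27 s.

- **Lever:** I pushed it over to loosening; it measured +0.446 rad, which is fully across.
- **Clamp:** I swung the handle back and made two full loosening strokes, which I estimate turned the screw about 3.8 rad and lifted the jaw about 4.9 mm. That comes from how far the screw's hex head turned. A rough check of the jaw in the scene camera gave about 4.4 mm, so the two agree only roughly, but both are above 3 mm.
- **Plate:** I gripped it and drew it out with no noticeable pull or slip. I set it down until it touched the mat, at about 6 N.
- **Last checks:**
  - The plate's top measured 16.3–16.8 mm along its length, where lying flat would be 16 mm. One depth strip gave a nonsense value because the gripper was in the way.
  - The forceps did not need moving and measured where they were before.
  - The bottle, vials and blue forceps look unmoved in the pictures.
  - The lid is still open, and the arm was clear of everything.

No check failed.

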